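# Pack the clay-forming kit into its tray

### The arm

A 6-joint arm with a two-finger parallel gripper is mounted at the origin on the work surface; the furniture and walls round the work are solid. World frame = base frame: x ahead of the robot, y to its left, z up, the work surface at z = 0. Lengths are in mm, angles in rad, forces in N, time in s.
With the tool pointing down it reaches from about 350 to 975 mm from the base axis. Payload 7.1 kg.
Tool frame: the origin (TCP) lies on the centre line of the jaws, within the pads' length; the fingertips stand 14 mm ahead of it and the grasp point (between the pads) lies 5 mm behind it; x points along the fingers, z is the direction in which the jaws open and shut, and the axes are right-handed (so a half turn about x gives the same grasp; the last joint's range is limited). The gripper opens to 88 mm and grips with 3 to 60 N. Pads are 20 mm wide; open, the fingers measure 115 mm over their backs; the gripper's body (75 mm by 178 mm) begins 61 mm behind the grasp point.
Start: joints at [-1.191, 0.423, 1.63, -0, 1.089, -0.019], TCP at [242.711, -575.931, 236.675] pointing down, gripper open.
Joint ranges: [-3, 3], [-0.9, 2.11], [0.09, 2.58], [-1.31, 4.45], [0.11, 2.69], [-2.54, 2.54]. Speed limits (rad/s): [2.39, 2.39, 3.01, 3.14, 3.14, 3.14].

### API

Orientations are given as a rotation vector (axis times angle).
In Python, from workcell import ctrl gives the robot as it stands.
- The arm moves only by the tool servo_tool, never from a script. Its argument "plan" is a list that holds one entry, the list of rows, each a list of 7 numbers: the shift along the tool's x, y, z in cm, then the turn, a rotation vector about the tool's x, y, z in rad, then the finger opening in cm, from 0 to 8.78. A call has 1 to 8 rows; each row is the pose to reach, as a shift and turn from the pose commanded when the call began, along the tool's axes at that moment; what a row does not reach only later rows make up. A row lasts 1/12 s, in which the tool goes at most 41.7 mm and 7.16 degrees, less where a joint would pass 70% of its speed; a pose out of reach is approached as far as the arm can. A call with a gripper value outside its range is refused whole. The fingers move at their own pace and stop on an object; the grip force is fixed at half the most. Time passes only in rows, so rows that repeat a pose let the fingers close. It gives the time, the measured TCP pose, the force and the opening at its end, in the units of the state.
- ctrl.get_obs(): the state, without advancing time (a new reading comes with each control period).
- ctrl.get_image(name): name is "side" or "top"; returns the picture (480x640x3 uint8, red, green, blue); there is no depth.
- ctrl.calibration(name): a dict with "K" (3x3 intrinsics, pixels), "view" (4x4, takes a point from world to camera coordinates). Camera axes: x right, y up, looking along -z (the intrinsics and any distortion apply to the point x, -y, -z); pixel columns grow to the right and rows downward; lengths in mm; the calibration is good to about 2 mm. A picture is of the moment at which its call begins. calibration takes no time and is no camera call.
- ctrl.close_job(): hands the job in, once; it reports no verdict.
The state is a dict: "t": time; "qpos": joint angles; "qvel": joint speeds; "joint_torque": joint torques, N m; "ee_pos": TCP position; "orientation": TCP orientation; "ft_force": force on the tool from outside, world axes, zero at the start; "moment": the same for the moment, N m; "width": finger opening in mm.
Only numpy, scipy, OpenCV 4.12 (cv2) and the standard library are available. Lean on these libraries where they do the work, as an engineer would, in place of code of your own. Each camera call takes 0.05 s, during which the arm holds its last target.

### The job

Pack the forming kit into the wooden tray: stand the small straight-sided former in the square pocket, and stack the three solid wood blocks flat in the large bay, lengthwise with the tray, longest at the bottom and shortest on top. Step the stack so each block can be lifted by its end: the long block close up to the divider, the middle one on it shifted away from the divider so that its end overhangs the long block by about 15 mm, the short one on that shifted back so that its end overhangs the middle block's other end by about 15 mm. Leave the barrel-shaped former and the block with the hole where they are.

Things in the scene. Friction and masses are not known exactly. Their poses are not given: they have to be found in the camera images.
- kit_tray: Plywood tray with darker wooden walls, fixed to the bench, 140 (its x) x 224 mm (its y), walls 5 mm thick and 18 high, floor 6 mm above the bench. Origin: centre of its underside; z up. A divider 4 mm thick, 15 high crosses it at y = -30. On its -y side: the square pocket and a small pocket with a white eraser in it.
- tray_bay (a point): Floor of the tray's large bay (x -65 to +65, y -28 to +107 mm in the tray's frame), at x = 0, y = +28 mm: here the long block's centre, 6 mm clear of the divider, and the short one's belong; the middle one's 25 mm farther along +y. Axes as the tray's; +y leads away from the divider.
- tray_pocket (a point): Centre of the floor of the tray's square pocket, 75 x 75 mm inside, at x = -27, y = -70 mm in the tray's frame; floor 6 mm above the bench, walls 15 to 18 mm above the bench. Axes as the tray's.
- long_block_centre (a point): Centre (half-way up, 9 mm above its underside) of the longest solid pale wood block: plain, no hole, 100 long x 50 wide x 18 mm thick, lying flat, loose. Its y axis runs along the 100 mm length, x across the 50 mm width, z up. About 63 g. Pinch it across the 50 mm width.
- middle_block_centre (a point): Centre (half-way up, 9 mm above its underside) of the middle-length solid pale wood block: plain, no hole, 80 long x 50 wide x 18 mm thick, lying flat, loose. Its y axis runs along the 80 mm length, x across the 50 mm width, z up. About 50 g. Pinch it across the 50 mm width.
- short_block_centre (a point): Centre (half-way up, 9 mm above its underside) of the shortest solid pale wood block: plain, no hole, 60 long x 50 wide x 18 mm thick, lying flat, loose. Its y axis runs along the 60 mm length, x across the 50 mm width, z up. About 38 g. Pinch it across the 50 mm width.
- straight_former_centre (a point): Centre (half-way up, 26 mm above its underside) of the small straight-sided turned wood former, a slightly tapering cylinder 47 mm across at its widest and 52 mm high, standing upright, loose, about 60 g; z up along its axis. Grasp it across its diameter.
- holed_block_centre (a point): Look-alike to leave alone: centre of a pale wood block 100 x 50 x 18 mm with a 30 mm round hole through its middle, lying flat, loose. y along its length, z up.
- barrel_former_centre (a point): Look-alike to leave alone: centre (34 mm above its underside) of the bulging barrel-shaped turned wood former, 63 mm across and 68 mm high, standing upright, loose; z up along its axis.
Mind the look-alikes: they are no part of the job. What is shaped like the part that bears short_block_centre but grey is not meant.

How it is judged (in metres and radians):
At the end, for the whole second after the job is handed in: Blocks flat, in line (0.22 rad, 12 mm) and at rest in the bay: long on the floor within 15 mm of the divider, middle on it overhanging away from the divider, short on top overhanging back, each by 5 to 26 mm. Former upright in the square pocket. Look-alikes within 30 mm of their start (x of long_block_centre in the frame of kit_tray between -0.015 and 0.015 m and z of long_block_centre in the frame of kit_tray between 0.011 and 0.019 m and angle between each of long_block_centre, middle_block_centre, short_block_centre, straight_former_centre's own z axis and vertical below 0.08 rad and angle between the y axis of each of long_block_centre, middle_block_centre, short_block_centre and the y axis of kit_tray, either way round below 0.22 rad and linear speed of each of long_block, middle_block, short_block, straight_former below 0.02 m/s and y of long_block_centre in the frame of kit_tray between 0.018 and 0.037 m and x of middle_block_centre in the frame of kit_tray between -0.015 and 0.015 m and z of middle_block_centre in the frame of kit_tray between 0.029 and 0.037 m and y of middle_block_centre in the frame of kit_tray between 0.038 and 0.075 m and x of short_block_centre in the frame of kit_tray between -0.015 and 0.015 m and z of short_block_centre in the frame of kit_tray between 0.047 and 0.055 m and y of short_block_centre in the frame of kit_tray between 0.005 and 0.05 m and horizontal distance between middle_block_centre and long_block_centre between 0.015 and 0.036 m and x of middle_block_centre in the frame of long_block_centre between -0.012 and 0.012 m and horizontal distance between short_block_centre and middle_block_centre between 0.015 and 0.036 m and x of short_block_centre in the frame of middle_block_centre between -0.012 and 0.012 m and x of straight_former_centre in the frame of kit_tray between -0.045 and -0.0095 m and y of straight_former_centre in the frame of kit_tray between -0.088 and -0.051 m and z of straight_former_centre in the frame of kit_tray between 0.027 and 0.037 m and distance of each of holed_block_centre, barrel_former_centre from where it was at the start of the episode below 0.03 m and angle between each of holed_block_centre, barrel_former_centre's own z axis and vertical below 0.1 rad); the robot touches nothing.
It fails at once if the block with the hole is pushed more than 40 mm away or lifted (distance of holed_block_centre from where it was at the start of the episode above 0.04 m).
It fails at once if the barrel-shaped former is pushed more than 40 mm away or lifted (distance of barrel_former_centre from where it was at the start of the episode above 0.04 m).
It also fails if it takes over 96 s, if anything falls off the work surface, if the arm or the gripper's body presses on something with over 40 N, if the wrist force passes 120 N, or if a joint passes its speed limit or range.

## Working session

There is one attempt and no reset: what is moved stays moved. The work goes in short steps, Python scripts to look and compute and a tool call to move; the robot and the scene stay as the last step left them, time stands still between calls to the robot, and variables do not carry over. Pictures are saved under pics/ and viewed, and the job is handed in when it is done.

Besides the shell and the picture viewer there is one more tool, called after "Call:" in YAML: its name, and indented under it one key for each argument. servo_tool: Moves the arm, as the interface text tells. Its arguments: {"type":"object","properties":{"plan":{"type":"array","items":{"type":"array","items":{"type":"array","items":{"type":"number"}}}}},"required":["plan"]}

```bash
mkdir -p pics; ls
python3 - <<'E'
from workcell import ctrl
import cv2,numpy as np
print(ctrl.get_obs())
for n in ("side","top"):
    im=ctrl.get_image(n); cv2.imwrite(f"pics/{n}0.png",im[:,:,::-1])
    c=ctrl.calibration(n); print(n,{k:np.round(v,3).tolist() if not isinstance(v,str) else v for k,v in c.items()})
E
```

```text
pics
{'t': 0.0, 'qpos': array([-1.19099113e+00,  4.23811937e-01,  1.63064833e+00,  9.08902127e-06,
        1.08860260e+00, -1.90028191e-02]), 'qvel': array([ 2.23298175e-04, -5.19458397e-05,  8.44060395e-04, -1.26547496e-05,
       -6.49757639e-04,  7.66454248e-04]), 'joint_torque': array([ 3.66068844e-04, -5.44633734e+01, -2.73669434e+01,  6.43215235e-02,
        2.27039790e-02, -1.30974768e-04]), 'ee_pos': array([ 242.53452602, -575.46698424,  235.93609972]), 'orientation': array([ 0.91146914,  1.37311141, -0.91008112]), 'ft_force': array([-0.5037381 , -0.0788719 , -0.42077567]), 'moment': array([-0.02621157,  0.02308017,  0.04029815]), 'width': 87.88164066927665}
side {'K': [[610.877, 0.0, 325.717], [0.0, 610.877, 244.062], [0.0, 0.0, 1.0]], 'view': [[0.391, 0.92, -0.019, -140.613], [-0.641, 0.287, 0.712, 218.474], [0.661, -0.266, 0.702, -1763.101], [0.0, 0.0, 0.0, 1.0]]}
top {'K': [[485.297, 0.0, 311.756], [0.0, 485.297, 238.096], [0.0, 0.0, 1.0]], 'view': [[0.006, -1.0, 0.001, -30.527], [0.997, 0.006, 0.08, -403.387], [-0.08, 0.001, 0.997, -1356.061], [0.0, 0.0, 0.0, 1.0]]}
```

View pics/top0.png

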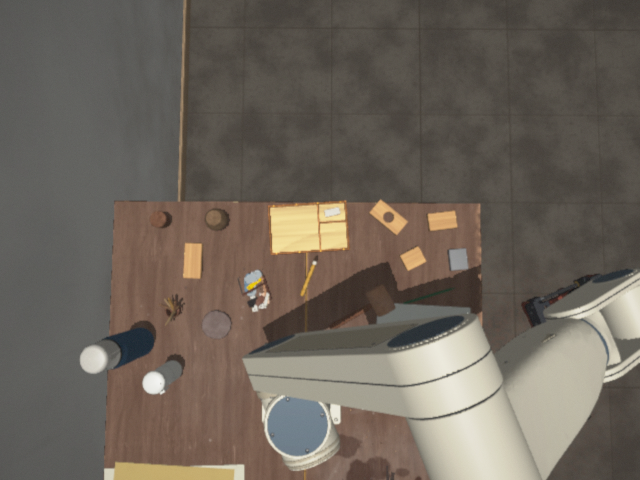

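View pics/side0.png

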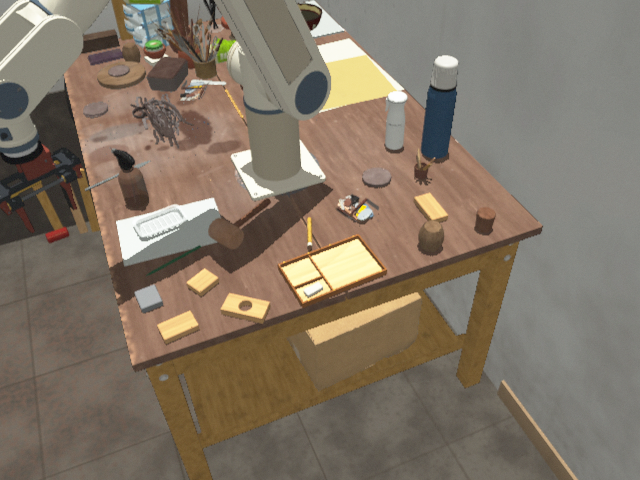

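```bash
cat > h.py <<'E'
from workcell import ctrl
import cv2,numpy as np
from scipy.spatial.transform import Rotation as R
def ray(n,uv,z):
    c=ctrl.calibration(n);K=np.array(c["K"]);V=np.array(c["view"])
    Rm=V[:3,:3];o=-Rm.T@V[:3,3]
    uv=np.atleast_2d(np.asarray(uv,float))
    d=np.c_[(uv[:,0]-K[0,2])/K[0,0],-(uv[:,1]-K[1,2])/K[1,1],-np.ones(len(uv))]@Rm
    return o+d*((z-o[2])/d[:,2])[:,None]
def proj(n,P):
    c=ctrl.calibration(n);K=np.array(c["K"]);V=np.array(c["view"])
    p=np.atleast_2d(P)@V[:3,:3].T+V[:3,3]
    return np.c_[K[0,0]*p[:,0]/-p[:,2]+K[0,2],K[1,1]*-p[:,1]/-p[:,2]+K[1,2]]
def snap(n,name):
    im=ctrl.get_image(n)[:,:,::-1].copy();cv2.imwrite(f"pics/{name}.png",im);return im
def crop(im,x,y,w,h,s,name):
    cv2.imwrite(f"pics/{name}.png",cv2.resize(im[y:y+h,x:x+w],None,fx=s,fy=s,interpolation=cv2.INTER_CUBIC))
E
python3 - <<'E'
from h import *
t=cv2.imread("pics/top0.png");s=cv2.imread("pics/side0.png")
crop(t,260,190,220,100,3.6,"ct1");crop(t,130,190,150,100,5,"ct2");crop(s,120,220,280,130,2.8,"cs1")
for n,im in(("top",t),("side",s)):
    hsv=cv2.cvtColor(im,cv2.COLOR_BGR2HSV)
    m=cv2.inRange(hsv,(8,80,150),(30,255,255))
    cs,_=cv2.findContours(m,cv2.RETR_EXTERNAL,cv2.CHAIN_APPROX_NONE)
    for c in cs:
        a=cv2.contourArea(c)
        if a<100 or a>8000: continue
        w=ray(n,c[:,0,:],18)[:,:2].astype(np.float32)
        r=cv2.minAreaRect(w); print(n,a,np.round(c[:,0].mean(0)),np.round(r[0],1),np.round(r[1],1),round(r[2],1))
E
```

```text
top 1590.5 [172. 472.] [-232.7  343.6] [ 44.6 323.4] 0.3
top 350.0 [413. 258.] [ 349.  -313.2] [50.1 60.9] 26.7
top 580.0 [192. 260.] [338.3 308.5] [49.2 99.4] 88.7
top 460.5 [442. 220.] [ 456.7 -397.6] [50.8 80.5] 7.5
top 3743.0 [307. 241.] [375.4 -21.1] [260.4 222. ] 4.0
top 617.0 [388. 217.] [ 466.  -244.6] [102.8  52.3] 50.5
side 236.0 [539. 431.] [975.9 170.2] [221.3   6.7] 0.1
side 1459.0 [362. 317.] [607.4  -7.6] [ 45.  274.7] 0.9
side 1527.5 [112. 214.] [  47.5 -461.5] [344.6  93.4] 0.0
side 320.0 [ 98. 164.] [-202.4 -464.5] [163.1  87.5] 0.0
side 380.0 [412. 111.] [-85.4 494.9] [ 61.  232.1] 64.4
side 187.5 [141.  90.] [-561.6 -287.2] [157.6 100.7] 9.1
side 4933.0 [211. 152.] [-248.9 -163. ] [296.6 856.8] 74.8
side 2743.0 [104.  94.] [-634.5 -361.3] [561.6 294.1] 0.0
side 190.0 [340.  40.] [-582.  454.] [134.8 179.4] 89.9
```

View pics/ct1.png

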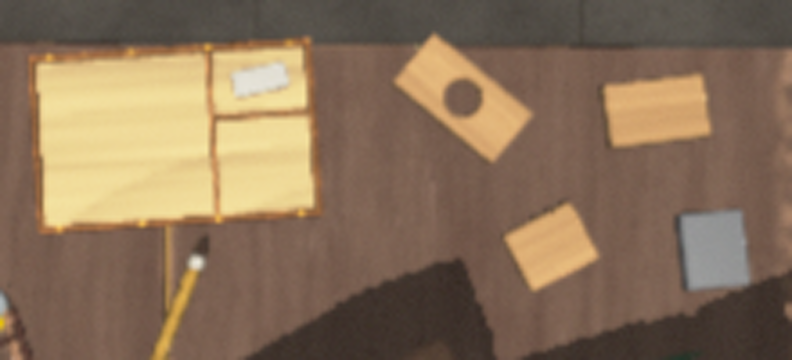

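View pics/ct2.png

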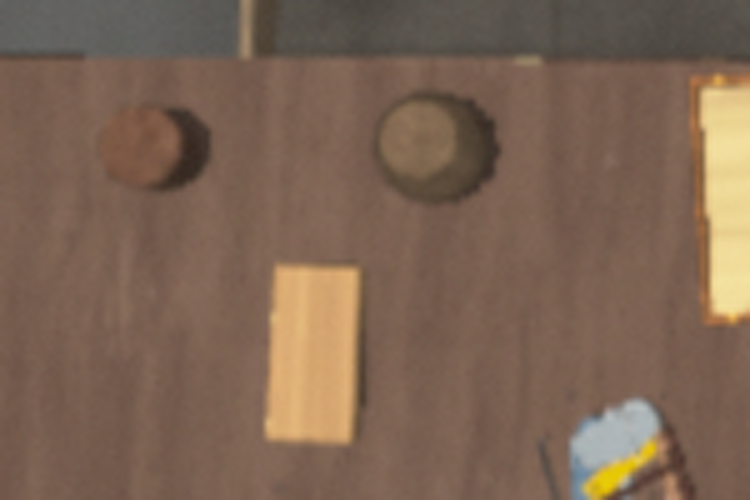

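View pics/cs1.png

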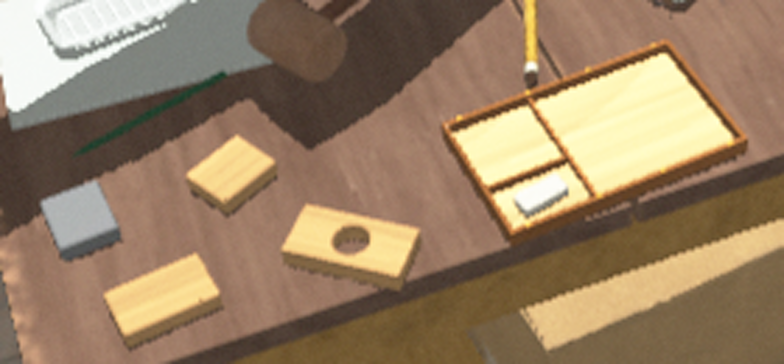

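Run:
```python
from h import *
t=cv2.imread("pics/top0.png");s=cv2.imread("pics/side0.png")
c=np.array([[30,57],[308,40],[320,213],[40,232]])/3.6+[260,190]-0.36
w=ray("top",c,18);print(np.round(w,1));print(w.mean(0),[np.linalg.norm(w[i]-w[(i+1)%4]) for i in range(4)])
c=np.array([[443,125],[668,42],[746,143],[512,242]])/2.8+[120,220]
w=ray("side",c,18);print("side",np.round(w,1));print(w.mean(0),[np.linalg.norm(w[i]-w[(i+1)%4]) for i in range(4)])
# tray mask
for n,im,box in(("top",t,(264,198,90,60)),("side",s,(275,230,115,75))):
    hsv=cv2.cvtColor(im,cv2.COLOR_BGR2HSV);m=cv2.inRange(hsv,(8,125,60),(35,255,255)); 
    x,y,ww,h=box;mm=np.zeros_like(m);mm[y:y+h,x:x+ww]=m[y:y+h,x:x+ww];mm=cv2.morphologyEx(mm,cv2.MORPH_CLOSE,np.ones((5,5)));mm=cv2.morphologyEx(mm,cv2.MORPH_OPEN,np.ones((9,9)))
    cs,_=cv2.findContours(mm,cv2.RETR_EXTERNAL,cv2.CHAIN_APPROX_NONE);k=max(cs,key=cv2.contourArea)
    print(n,cv2.minAreaRect(ray(n,k[:,0],18)[:,:2].astype(np.float32)))
    crop(cv2.merge([mm,m,m]),x,y,ww,h,5,"m"+n)
print("former top",ray("top",[[158.2,219.2]],52), "barrel",ray("top",[[214,218]],68))
crop(s,400,190,120,80,6,"cs2")
P=ray("top",[[158.2,219.2]],52);print(proj("side",P),proj("side",P-[0,0,52]))
for z in(18,):
  for u in((413,258),(192,260),(442,220)): print(proj("side",ray("top",[u],z)))
```

```text
[[ 495.5   96.9   18. ]
 [ 510.5 -122.3   18. ]
 [ 373.8 -131.8   18. ]
 [ 357.5   87.2   18. ]]
[434.33185411 -17.51873478  18.        ] [np.float64(219.7255487899073), np.float64(137.02048708541173), np.float64(219.64119910074), np.float64(138.34948542351046)]
side [[ 379.  -131.8   18. ]
 [ 364.9   87.6   18. ]
 [ 503.3   95.    18. ]
 [ 523.5 -125.2   18. ]]
[442.68918395 -18.59041205  18.        ] [np.float64(219.87895672627934), np.float64(138.64318527465764), np.float64(221.1641108017949), np.float64(144.61365902252277)]Traceback (most recent call last):
  File "<stdin>", line 11, in <module>
ValueError: max() iterable argument is empty
```

Run:
```python
from h import *
t=cv2.imread("pics/top0.png");s=cv2.imread("pics/side0.png")
h=cv2.cvtColor(t,cv2.COLOR_BGR2HSV)
for u in((290,220),(270,230),(308,206),(280,253),(300,254),(318,235),(300,265),(158,219),(166,219),(150,230),(215,219)):print(u,h[u[1],u[0]],end=' ')
print("former top",ray("top",[[158.2,219.2]],52), "barrel",ray("top",[[214,218]],68))
crop(s,400,190,120,80,6,"cs2");crop(t,264,198,90,60,8,"ctr");crop(s,275,230,115,80,6.5,"cstr")
P=ray("top",[[158.2,219.2]],52);print(proj("side",P),proj("side",P-[0,0,52]))
for u in((413,258),(192,260),(442,220)): print(proj("side",ray("top",[u],18)))
```

```text
(290, 220) [ 22  95 237] (270, 230) [ 15 134 146] (308, 206) [ 20 100 229] (280, 253) [ 14 143 160] (300, 254) [ 10  86 116] (318, 235) [ 18 113 209] (300, 265) [  9  91 109] (158, 219) [ 10 111 120] (166, 219) [ 10 101  78] (150, 230) [ 10  87 120] (215, 219) [ 16  99 129] former top [[450.33458072 396.31391841  52.        ]] barrel [[452.72851471 239.14909497  68.        ]]
[[484.63920953 211.86488825]] [[481.33522324 227.01206978]]
[[201.23296386 279.05264389]]
[[430.42384579 205.15190936]]
[[176.9337724  323.90809538]]
```

View pics/cs2.png

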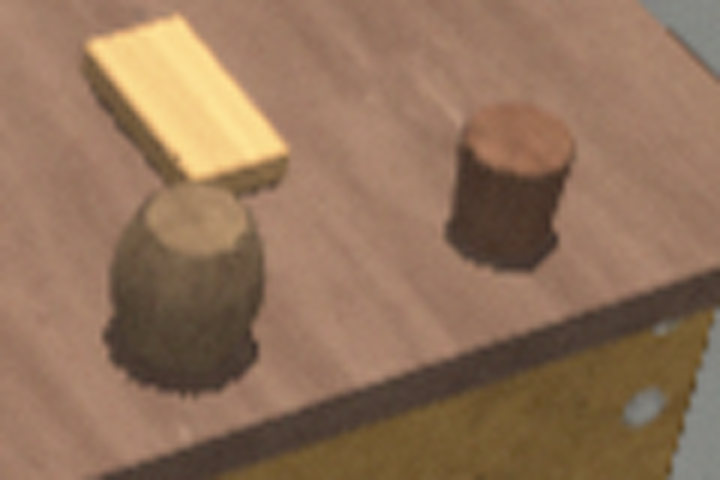

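View pics/ctr.png

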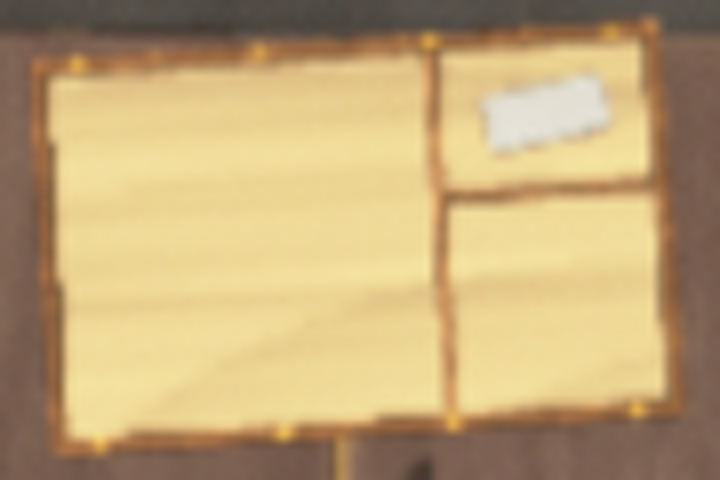

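View pics/cstr.png

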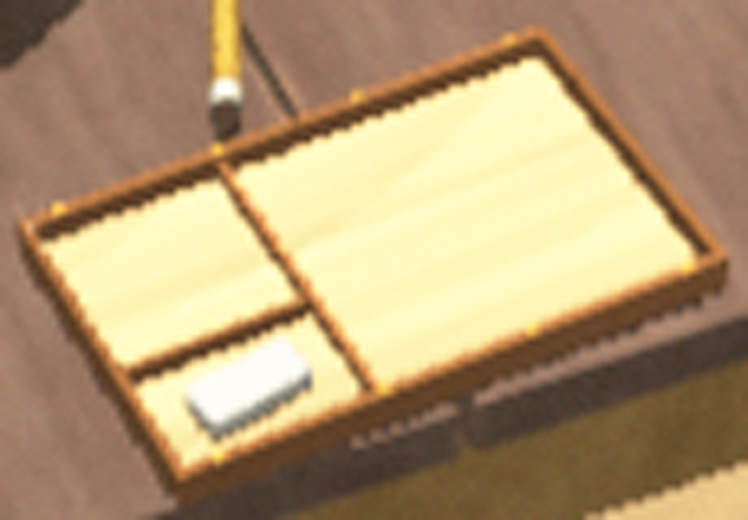

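Run:
```python
from h import *
from scipy.optimize import least_squares
def px(c,s,o): return (np.array(c)+.5)/s-.5+np.array(o)
tc=px([[656,20],[33,60],[57,452],[682,412]],8,(264,198))   # (+x,-y),(+x,+y),(-x,+y),(-x,-y)
sc=px([[180,478],[727,258],[540,30],[20,225]],6.5,(275,230))
M=np.array([[70,-112],[70,112],[-70,112],[-70,-112]])
for n,c in(("top",tc),("side",sc)):
    w=ray(n,c,18)[:,:2]
    f=lambda p:((M@np.array([[np.cos(p[2]),np.sin(p[2])],[-np.sin(p[2]),np.cos(p[2])]])+p[:2])-w).ravel()
    r=least_squares(f,[434,-18,0]);print(n,np.round(r.x,3),np.round(r.fun,1))
# block via side view top faces of long: crop cs2 corners
w=ray("side",px([[86,43],[180,15],[288,155],[180,183]],6,(400,190)),18);print("long side",np.round(w,1),w.mean(0))
print("former side", ray("side",px([[518,138]],6,(400,190)),52),"top", ray("top",[[158.2,219.2]],52))
w=ray("side",(np.array([[104,298],[198,256],[219,288],[127,332]])/2.8+[120,220]),18);print("mid side",w.mean(0))
w=ray("side",(np.array([[187,175],[237,136],[276,163],[228,201]])/2.8+[120,220]),18);print("short side",w.mean(0))
```

```text
top [ 4.34956e+02 -1.77270e+01  7.10000e-02] [ 0.2 -1.1  0.2  1.2 -0.4  1.7 -0.  -1.8]
side [ 4.37621e+02 -1.77410e+01  7.30000e-02] [ 1.6 -1.5  1.2  1.4 -1.6  2.1 -1.1 -2. ]
long side [[291.6 285.6  18. ]
 [291.9 333.3  18. ]
 [392.8 328.4  18. ]
 [389.4 277.2  18. ]] [341.40438935 306.12897543  18.        ]
former side [[453.93465149 397.6979347   52.        ]] top [[450.33458072 396.31391841  52.        ]]
mid side [ 460.29319552 -395.01911987   18.        ]
short side [ 354.04393847 -310.6857096    18.        ]
```

```bash
cat >> h.py <<'E'
TR=np.array([436.3,-17.7]);YAW=0.072
def tray(x,y):
    c,s=np.cos(YAW),np.sin(YAW);return TR+[c*x-s*y,s*x+c*y]
def go(x,y,z,jaw,o=None):
    """print shift/turn to TCP world xyz, jaw axis (deg, mod 180) pointing straight down"""
    o=o or ctrl.get_obs();Rc=R.from_rotvec(o["orientation"])
    best=None
    for k in(0,180):
        a=np.radians(jaw+k);zz=np.array([np.cos(a),np.sin(a),0]);xx=np.array([0,0,-1.]);Rt=R.from_matrix(np.c_[xx,np.cross(zz,xx),zz])
        tr=(Rc.inv()*Rt).as_rotvec()
        q6=o["qpos"][5]
        if best is None or np.linalg.norm(tr)<np.linalg.norm(best): best=tr
    sh=Rc.inv().apply(np.array([x,y,z])-o["ee_pos"])/10
    m=Rc.as_matrix();print("jaw now",round(np.degrees(np.arctan2(m[1,2],m[0,2])),1),"t",round(o["t"],2),"pos",np.round(o["ee_pos"],1),"F",np.round(o["ft_force"],1),"w",round(o["width"],1),"q6",round(o["qpos"][5],2))
    print("shift cm",np.round(sh,2),"len",round(np.linalg.norm(sh),1),"turn",np.round(best,3))
E
python3 - <<'E'
from h import *
print(R.from_rotvec(ctrl.get_obs()["orientation"]).as_matrix().round(2))
print("pocket",tray(-27,-70),"bay",tray(0,28),tray(0,53))
go(452,397,200,4)
print("bottle",proj("top",[[0,0,0]]),ray("top",[[150,335],[180,370]],0))
E
```

```text
[[-0.    0.92  0.39]
 [ 0.    0.39 -0.92]
 [-1.    0.   -0.  ]]
pocket [414.40560034 -89.46095919] bay [434.28574137  10.22745535] [432.48729617  35.16268334]
jaw now -67.1 t 0.1 pos [ 242.5 -575.5  236. ] F [ 0.8 -0.1 -0.2] w 88.1 q6 -0.02
shift cm [  3.71  57.07 -81.48] len 99.5 turn [-1.242e+00 -1.000e-03 -1.000e-03]
bottle [[300.83142247 382.45675323]] [[128.3516596  425.56347489   0.        ]
 [ 32.15046017 338.45827877   0.        ]]
```

Call:
servo_tool:
  plan:
    - [[0,1.5,-1.2,-0.05,0,0,8.78],[0,4,-3.2,-0.15,0,0,8.78],[0,7,-5.6,-0.25,0,0,8.78],[0,10,-8,-0.35,0,0,8.78],[0,13,-10.4,-0.45,0,0,8.78],[0,16,-12.8,-0.55,0,0,8.78],[0,19,-15.2,-0.65,0,0,8.78],[0,22,-17.6,-0.75,0,0,8.78]]

```text
t: 0.77
ee_pos: [377.4, -326.5, 236.5]
orientation: [0.328, 1.546, -0.327]
ft_force: [1.6, -0.1, 0.0]
width: 87.8
```

```bash
python3 -c "
from h import *
go(500,0,200,4)"
```

```text
jaw now -23.9 t 0.77 pos [ 377.4 -326.5  236.5] F [ 1.6 -0.1  0. ] w 87.8 q6 -0.32
shift cm [ 3.66 34.82 -2.03] len 35.1 turn [-0.487 -0.    -0.   ]
```

Call:
servo_tool:
  plan:
    - [[0.5,3.5,-0.2,-0.08,0,0,8.78],[1,7,-0.4,-0.16,0,0,8.78],[1.5,10.5,-0.6,-0.24,0,0,8.78],[2,14,-0.8,-0.3,0,0,8.78],[2.5,17.5,-1,-0.36,0,0,8.78],[3,21,-1.2,-0.42,0,0,8.78],[3.5,24.5,-1.4,-0.42,0,0,8.78],[3.7,28,-1.6,-0.42,0,0,8.78]]

```text
t: 1.43
ee_pos: [477.0, -64.5, 199.0]
orientation: [0.002, 1.572, -0.001]
ft_force: [0.3, -0.5, -0.2]
width: 87.8
```

```bash
python3 -c "
from h import *
go(452,397,150,4)"
```

```text
jaw now -0.1 t 1.43 pos [477.  -64.5 199. ] F [ 0.3 -0.5 -0.2] w 87.8 q6 -0.16
shift cm [ 4.91 46.15 -2.58] len 46.5 turn [-0.072 -0.001 -0.   ]
```

Call:
servo_tool:
  plan:
    - [[0,3.5,-0.2,0,0,0,8.78],[0,7,-0.5,0,0,0,8.78],[0,10.5,-0.8,0,0,0,8.78],[0,14,-1.1,0,0,0,8.78],[0,17.5,-1.5,0,0,0,8.78],[0,21,-1.8,0,0,0,8.78],[0,24.5,-2,0,0,0,8.78],[0,28,-2.2,0,0,0,8.78]]

```text
t: 2.1
ee_pos: [455.1, 215.4, 199.5]
orientation: [0.001, 1.571, -0.002]
ft_force: [0.4, -0.8, 0.0]
width: 87.6
```

Call:
servo_tool:
  plan:
    - [[0,3.5,0,0,0,0,8.78],[0.5,7,-0.2,-0.03,0,0,8.78],[1.5,10.5,-0.3,-0.05,0,0,8.78],[3,13.5,-0.4,-0.07,0,0,8.78],[4,15.5,-0.4,-0.07,0,0,8.78],[5,16.5,-0.4,-0.07,0,0,8.78],[5,16.5,-0.4,-0.07,0,0,8.78],[5,16.5,-0.4,-0.07,0,0,8.78]]

```text
t: 2.77
ee_pos: [451.5, 377.9, 148.9]
orientation: [-0.055, 1.572, 0.053]
ft_force: [0.4, -0.2, 0.1]
width: 87.9
```

```bash
python3 -c "
from h import *
go(452,397,80,4)
t=snap('top','t1');s=snap('side','s1');crop(t,120,170,150,110,5,'t1c');crop(s,390,100,160,150,5,'s1c')"
```

```text
jaw now 3.9 t 2.77 pos [451.5 377.9 148.9] F [ 0.4 -0.2  0.1] w 87.9 q6 0.61
shift cm [6.88 1.91 0.2 ] len 7.1 turn [-0.001 -0.002  0.002]
```

View pics/s1c.png

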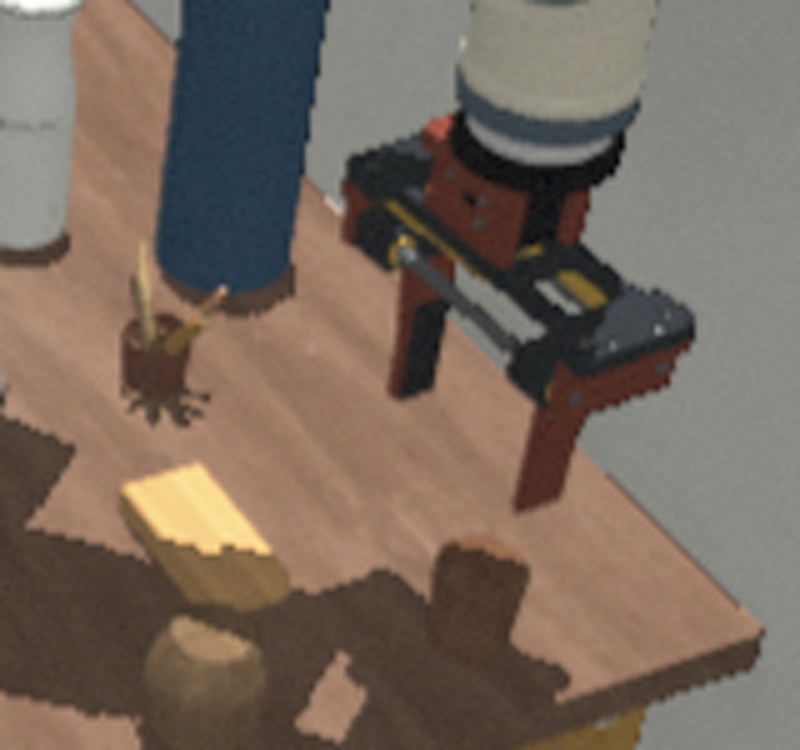

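View pics/t1c.png

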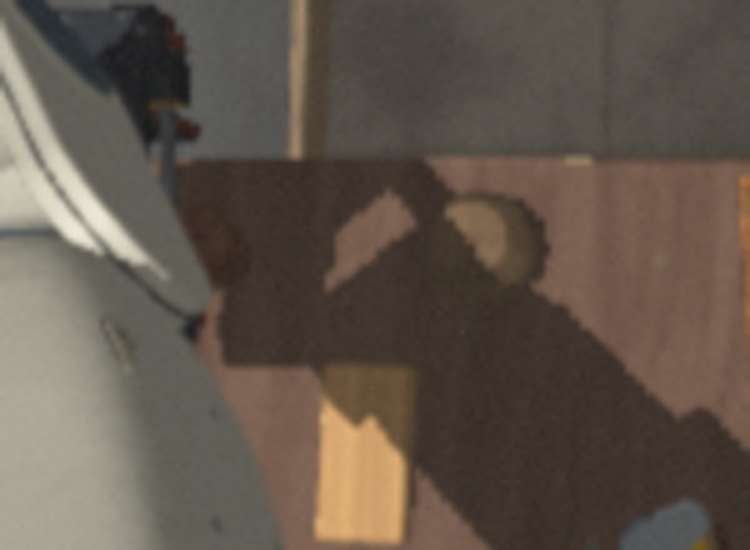

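```bash
python3 -c "
from h import *
print(ray('side',[[484.8,189.4]],135),proj('side',[[451.5,377.9,135]]))"
```

```text
[[455.37352942 377.48966917 135.        ]] [[484.0385801 188.419673 ]]
```

Call:
servo_tool:
  plan:
    - [[1,1,0,0,0,0,8.78],[3,1.85,-0.1,0,0,0,8.78],[5.5,1.85,-0.1,0,0,0,8.78],[8,1.85,-0.1,0,0,0,8.78],[10,1.85,-0.1,0,0,0,8.78],[11.2,1.85,-0.1,0,0,0,8.78],[11.2,1.85,-0.1,0,0,0,8.78],[11.2,1.85,-0.1,0,0,0,8.78]]

```text
t: 3.53
ee_pos: [450.0, 396.9, 37.6]
orientation: [-0.053, 1.571, 0.053]
ft_force: [-1.3, -0.4, -0.2]
width: 88.0
```

```bash
sed -i 's/436.3,-17.7/435.2,-17.7/' h.py; python3 -c "
from h import *
go(450,396.5,36,4)
s=snap('side','s2');crop(s,390,130,160,120,5,'s2c')"
```

```text
jaw now 3.9 t 3.53 pos [450.  396.9  37.6] F [-1.3 -0.4 -0.2] w 88.0 q6 0.64
shift cm [ 0.16 -0.04 -0.  ] len 0.2 turn [-0.002 -0.     0.   ]
```

View pics/s2c.png

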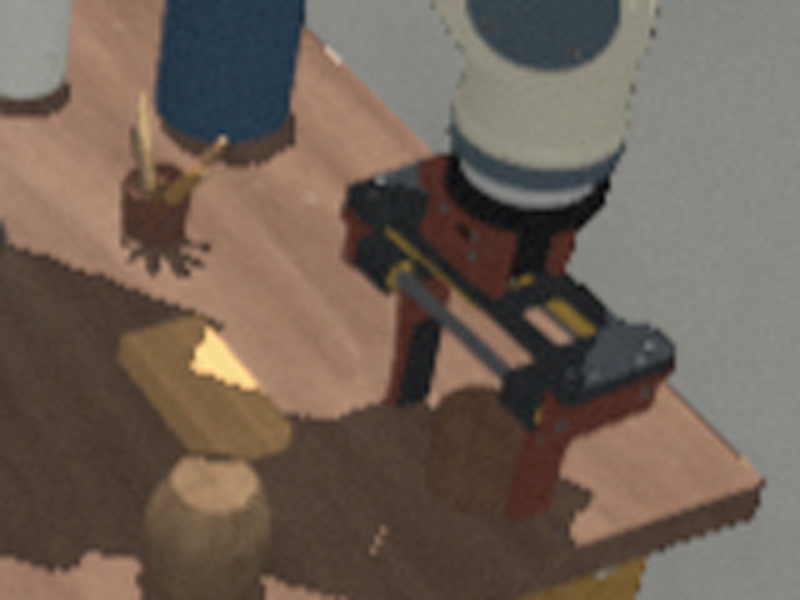

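The former stands between the fingers. Close.

Call:
servo_tool:
  plan:
    - [[0,0,0,0,0,0,4],[0,0,0,0,0,0,3.5],[0,0,0,0,0,0,3.5],[0,0,0,0,0,0,3.5],[0,0,0,0,0,0,3.5],[0,0,0,0,0,0,3.5],[0,0,0,0,0,0,3.5],[0,0,0,0,0,0,3.5]]

```text
t: 4.25
ee_pos: [450.0, 397.2, 37.8]
orientation: [-0.053, 1.57, 0.054]
ft_force: [0.6, 0.0, 0.9]
width: 44.7
```

Call:
servo_tool:
  plan:
    - [[-0.5,0,0,0,0,0,3.5],[-2,0,0,0,0,0,3.5],[-4,0,0,0,0,0,3.5],[-6.5,-1,0,0,0,0,3.5],[-9,-3,0,0,0,0,3.5],[-11,-6,0,0,0,0,3.5],[-12,-9.5,0,0,0,0,3.5],[-12,-13,0,0,0,0,3.5]]

```text
t: 4.92
ee_pos: [459.8, 267.2, 160.5]
orientation: [-0.053, 1.566, 0.056]
ft_force: [0.4, 0.4, -0.0]
width: 44.6
```

```bash
python3 -c "
from h import *
p=tray(-27,-70);print(p)
go(p[0],p[1],160,4.1)"
```

```text
[413.30560034 -89.46095919]
jaw now 4.0 t 4.92 pos [459.8 267.2 160.5] F [ 0.4  0.4 -0. ] w 44.6 q6 0.43
shift cm [ -0.05 -35.26  -7.11] len 36.0 turn [-0.002  0.004 -0.002]
```

Call:
servo_tool:
  plan:
    - [[0,-4,-0.5,0,0,0,3.5],[0,-8,-1,0,0,0,3.5],[0,-12,-2,0,0,0,3.5],[0,-16,-3,0,0,0,3.5],[0,-20,-4,0,0,0,3.5],[0,-24,-5,0,0,0,3.5],[0,-28,-6,0,0,0,3.5],[0,-31.5,-7,0,0,0,3.5]]

```text
t: 5.58
ee_pos: [409.5, -53.6, 158.1]
orientation: [-0.053, 1.57, 0.053]
ft_force: [0.3, -0.0, 0.2]
width: 44.1
```

Call:
servo_tool:
  plan:
    - [[0,-1.5,0,0,0,0,3.5],[0,-3,0,0,0,0,3.5],[1,-3,0,0,0,0,3.5],[3,-3,0,0,0,0,3.5],[5.5,-3,0,0,0,0,3.5],[7.5,-3,0,0,0,0,3.5],[7.5,-3,0,0,0,0,3.5],[7.5,-3,0,0,0,0,3.5]]

```text
t: 6.25
ee_pos: [411.5, -81.4, 82.4]
orientation: [-0.053, 1.573, 0.054]
ft_force: [0.3, -0.5, 0.1]
width: 44.7
```

```bash
python3 -c "
from h import *
p=tray(-27,-70);print(p)
go(p[0],p[1],44,4.1)
s=snap('side','s3');crop(s,250,180,160,120,5,'s3c')"
```

```text
[413.30560034 -89.46095919]
jaw now 3.9 t 6.25 pos [411.5 -81.4  82.4] F [ 0.3 -0.5  0.1] w 44.7 q6 -0.29
shift cm [ 3.83 -0.82  0.13] len 3.9 turn [-0.004 -0.003 -0.001]
```

View pics/s3c.png

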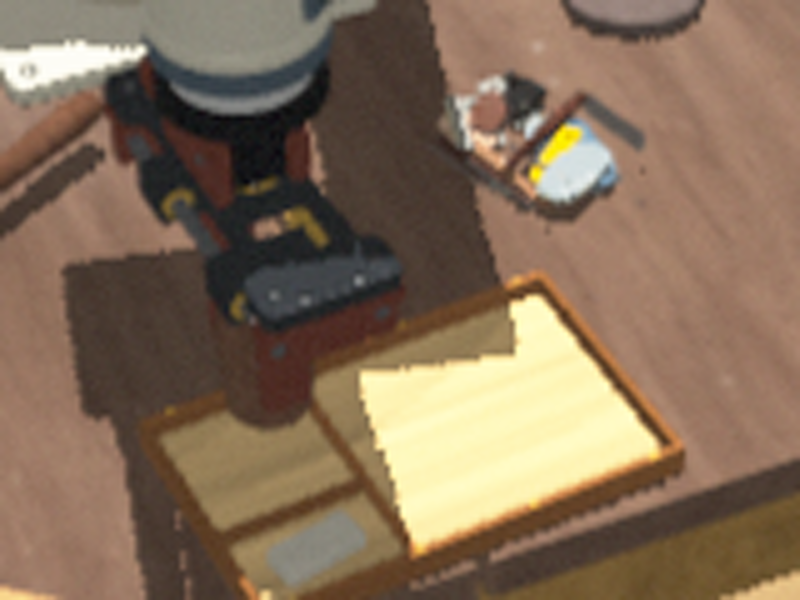

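Call:
servo_tool:
  plan:
    - [[0,-0.8,0.1,0,0,0,3.5],[0.8,-0.8,0.1,0,0,0,3.5],[1.8,-0.8,0.1,0,0,0,3.5],[2.8,-0.8,0.1,0,0,0,3.5],[3.5,-0.8,0.1,0,0,0,3.5],[3.8,-0.8,0.1,0,0,0,3.5],[3.8,-0.8,0.1,0,0,0,3.5],[3.8,-0.8,0.1,0,0,0,3.5]]

```text
t: 6.97
ee_pos: [413.8, -89.4, 44.6]
orientation: [-0.053, 1.571, 0.054]
ft_force: [-1.0, -0.3, -1.1]
width: 44.2
```

Call:
servo_tool:
  plan:
    - [[0,0,0,0,0,0,5.5],[0,0,0,0,0,0,6.2],[0,0,0,0,0,0,6.2],[0,0,0,0,0,0,6.2],[-2,0,0,0,0,0,6.2],[-5,0,0,0,0,0,6.2],[-8,0,0,0,0,0,7],[-11,0,0,0,0,0,8]]

```text
t: 7.63
ee_pos: [413.3, -89.3, 155.8]
orientation: [-0.053, 1.571, 0.054]
ft_force: [1.6, -0.7, 0.1]
width: 72.3
```

```bash
python3 -c "
from h import *
go(338.5,307.5,150,88.5)
s=snap('side','s4');crop(s,250,180,160,120,5,'s4c')"
```

```text
jaw now 3.9 t 7.63 pos [413.3 -89.3 155.8] F [ 1.6 -0.7  0.1] w 72.3 q6 -0.31
shift cm [ 0.6  40.1  -4.76] len 40.4 turn [-1.477e+00 -0.000e+00 -1.000e-03]
```

View pics/s4c.png

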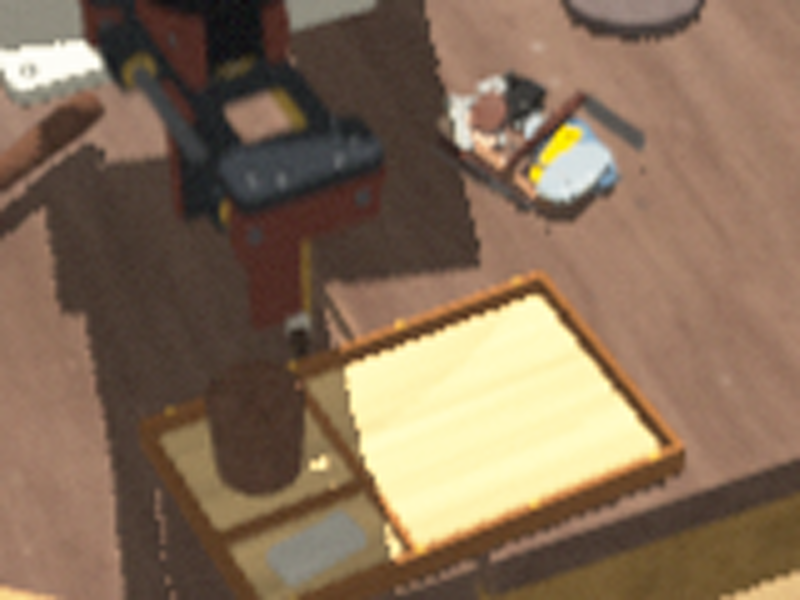

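Call:
servo_tool:
  plan:
    - [[0,1.5,0,-0.06,0,0,8.78],[0,4,-0.3,-0.16,0,0,8.78],[0,7,-0.6,-0.27,0,0,8.78],[0,10,-1,-0.38,0,0,8.78],[0,13,-1.5,-0.49,0,0,8.78],[0,16,-2,-0.6,0,0,8.78],[0,19,-2.5,-0.71,0,0,8.78],[0,22,-3,-0.82,0,0,8.78]]

```text
t: 8.35
ee_pos: [368.3, 129.3, 154.8]
orientation: [-0.697, 1.455, 0.697]
ft_force: [0.9, -0.6, -0.5]
width: 87.8
```

```bash
python3 -c "
from h import *
go(338.5,307.5,150,88.5)"
```

```text
jaw now 51.2 t 8.35 pos [368.3 129.3 154.8] F [ 0.9 -0.6 -0.5] w 87.8 q6 -0.59
shift cm [ 0.48 13.49 12.01] len 18.1 turn [-0.651  0.     0.   ]
```

Call:
servo_tool:
  plan:
    - [[0.5,2.7,2.4,-0.12,0,0,8.78],[0.5,5.4,4.8,-0.24,0,0,8.78],[0.5,8.1,7.2,-0.36,0,0,8.78],[0.5,10.8,9.6,-0.48,0,0,8.78],[0.5,12.5,11.2,-0.58,0,0,8.78],[0.5,13.5,12,-0.65,0,0,8.78],[0.5,13.5,12,-0.65,0,0,8.78],[0.5,13.5,12,-0.65,0,0,8.78]]

```text
t: 9.02
ee_pos: [339.5, 306.4, 149.5]
orientation: [-1.185, 1.225, 1.185]
ft_force: [-0.0, 0.4, 0.2]
width: 87.8
```

```bash
python3 -c "
from h import *
go(338.5,307.5,50,88.3)
s=snap('side','s5');crop(s,360,130,160,120,5,'s5c')"
```

```text
jaw now 88.1 t 9.02 pos [339.5 306.4 149.5] F [-0.   0.4  0.2] w 87.8 q6 -0.83
shift cm [9.95 0.1  0.11] len 9.9 turn [-0.003 -0.    -0.   ]
```

View pics/s5c.png

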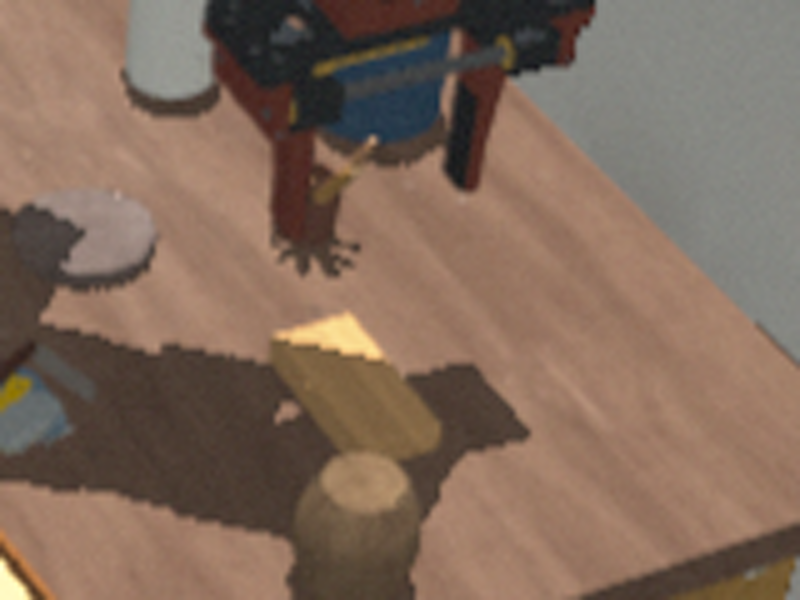

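Call:
servo_tool:
  plan:
    - [[2,0.1,0.1,0,0,0,8.78],[5,0.1,0.1,0,0,0,8.78],[8,0.1,0.1,0,0,0,8.78],[10.5,0.1,0.1,0,0,0,8.78],[12.3,0.1,0.1,0,0,0,8.78],[13,0.1,0.1,0,0,0,8.78],[13.2,0.1,0.1,0,0,0,8.78],[13.2,0.1,0.1,0,0,0,8.78]]

```text
t: 9.73
ee_pos: [339.1, 306.6, 17.8]
orientation: [-1.184, 1.226, 1.184]
ft_force: [-0.1, 0.1, 0.6]
width: 87.5
```

```bash
python3 -c "
from h import *
go(338.5,307.5,16.5,88.3)
s=snap('side','s6');crop(s,360,130,160,120,5,'s6c')"
```

```text
jaw now 88.0 t 9.73 pos [339.1 306.6  17.8] F [-0.1  0.1  0.6] w 87.5 q6 -0.83
shift cm [0.13 0.07 0.08] len 0.2 turn [-0.005 -0.    -0.   ]
```

View pics/s6c.png

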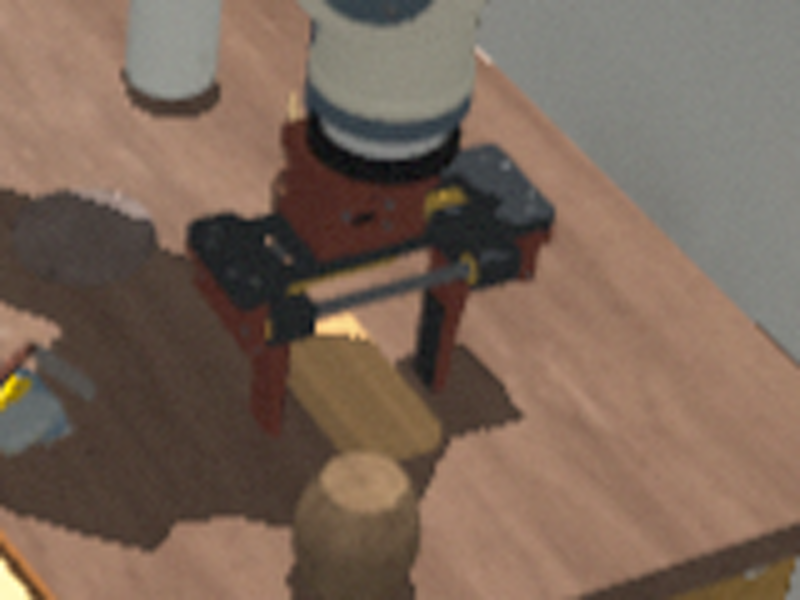

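Call:
servo_tool:
  plan:
    - [[0.1,0,0,0,0,0,6],[0.1,0,0,0,0,0,4.5],[0.1,0,0,0,0,0,4],[0.1,0,0,0,0,0,4],[0.1,0,0,0,0,0,4],[0.1,0,0,0,0,0,4],[0.1,0,0,0,0,0,4],[0.1,0,0,0,0,0,4]]

```text
t: 10.45
ee_pos: [339.1, 307.6, 16.9]
orientation: [-1.185, 1.224, 1.185]
ft_force: [-0.4, -0.0, 4.9]
width: 50.0
```

Call:
servo_tool:
  plan:
    - [[-0.5,0,0,0,0,0,4],[-2,0,0,0,0,0,4],[-4,0,0,0,0,0,4],[-7,0,0,0.03,0,0,4],[-9.5,0,0,0.1,0,0,4],[-11.5,0,0,0.2,0,0,4],[-12,0,0,0.3,0,0,4],[-12,0,0,0.4,0,0,4]]

```text
t: 11.12
ee_pos: [339.7, 307.9, 138.8]
orientation: [-0.88, 1.382, 0.881]
ft_force: [0.1, -0.3, -0.5]
width: 50.0
```

```bash
python3 -c "
from h import *
p=tray(0,28);print(p)
go(*p,130,4.1)"
```

```text
[433.18574137  10.22745535]
jaw now 64.9 t 11.12 pos [339.7 307.9 138.8] F [ 0.1 -0.3 -0.5] w 50.0 q6 -0.42
shift cm [  0.84 -21.09 -23.  ] len 31.2 turn [ 1.062  0.004 -0.   ]
```

Call:
servo_tool:
  plan:
    - [[0,-1,-1.1,0.1,0,0,4],[0,-3.5,-3.8,0.2,0,0,4],[0,-6.2,-6.8,0.3,0,0,4],[0,-9,-9.8,0.4,0,0,4],[0,-11.8,-12.8,0.52,0,0,4],[0,-14.6,-15.8,0.64,0,0,4],[0,-17.2,-18.7,0.76,0,0,4],[0,-19.5,-21,0.88,0,0,4]]

```text
t: 11.78
ee_pos: [427.6, 32.4, 136.8]
orientation: [-0.197, 1.562, 0.197]
ft_force: [0.9, 0.7, -0.7]
width: 49.7
```

```bash
python3 -c "
from h import *
p=tray(0,28)
go(*p,60,4.1)"
```

```text
jaw now 14.4 t 11.78 pos [427.6  32.4 136.8] F [ 0.9  0.7 -0.7] w 49.7 q6 -0.2
shift cm [ 7.68 -2.29 -0.01] len 8.0 turn [ 0.18  -0.001  0.   ]
```

Call:
servo_tool:
  plan:
    - [[0,-1,0,0.08,0,0,4],[0.5,-2,0,0.14,0,0,4],[2,-2.2,0,0.18,0,0,4],[4,-2.2,0,0.18,0,0,4],[5.5,-2.2,0,0.18,0,0,4],[6.5,-2.2,0,0.18,0,0,4],[6.5,-2.2,0,0.18,0,0,4],[6.5,-2.2,0,0.18,0,0,4]]

```text
t: 12.45
ee_pos: [433.1, 13.6, 71.5]
orientation: [-0.061, 1.571, 0.061]
ft_force: [0.5, 0.1, -0.4]
width: 49.6
```

```bash
python3 -c "
from h import *
p=tray(0,28)
go(*p,23,4.1)
s=snap('side','s7');crop(s,250,190,160,120,5,'s7c')"
```

```text
jaw now 4.5 t 12.45 pos [433.1  13.6  71.5] F [ 0.5  0.1 -0.4] w 49.6 q6 -0.07
shift cm [ 4.85 -0.34 -0.01] len 4.9 turn [ 0.007 -0.001 -0.   ]
```

View pics/s7c.png

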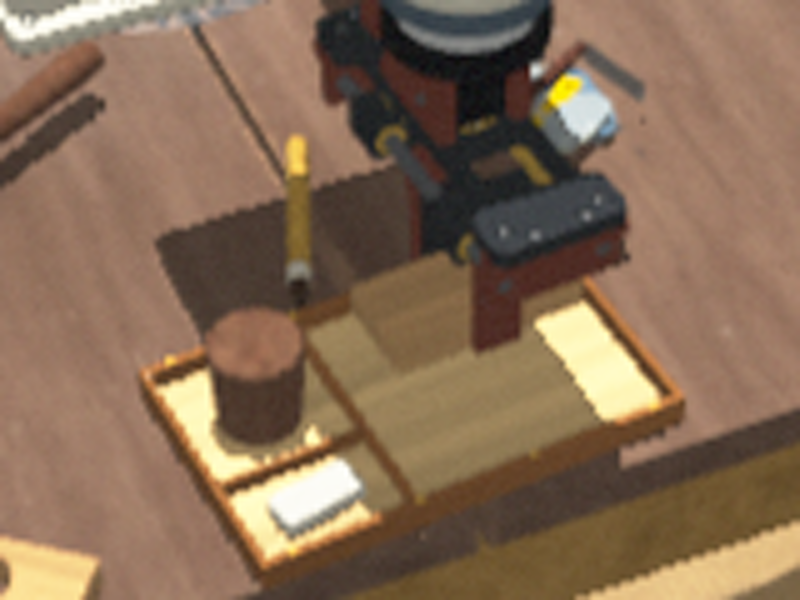

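Call:
servo_tool:
  plan:
    - [[0.3,-0.3,0,0,0,0,4],[1.2,-0.3,0,0,0,0,4],[2.2,-0.3,0,0,0,0,4],[3.2,-0.3,0,0,0,0,4],[4,-0.3,0,0,0,0,4],[4.6,-0.3,0,0,0,0,4],[4.8,-0.3,0,0,0,0,4],[4.8,-0.3,0,0,0,0,4]]

```text
t: 13.17
ee_pos: [433.3, 10.7, 23.1]
orientation: [-0.061, 1.571, 0.061]
ft_force: [0.7, 0.3, -0.2]
width: 49.6
```

```bash
python3 -c "
from h import *
p=tray(0,28)
go(*p,23,4.1)"
```

```text
jaw now 4.5 t 13.17 pos [433.3  10.7  23.1] F [ 0.7  0.3 -0.2] w 49.6 q6 -0.08
shift cm [ 0.01 -0.04 -0.01] len 0.0 turn [ 0.007 -0.001 -0.   ]
```

Call:
servo_tool:
  plan:
    - [[0,0,0,0,0,0,5.4],[0,0,0,0,0,0,6.2],[0,0,0,0,0,0,6.5],[0,0,0,0,0,0,6.5],[-2,0,0,0,0,0,6.5],[-5,0,0,0,0,0,6.5],[-8.5,0,0,0,0,0,8],[-12,-1,0,0,0,0,8.78]]

```text
t: 13.83
ee_pos: [433.6, 1.3, 144.6]
orientation: [-0.062, 1.572, 0.062]
ft_force: [1.7, -0.4, -0.5]
width: 74.9
```

```bash
python3 -c "
from h import *
go(457,-397,150,7.5)"
```

```text
jaw now 4.5 t 13.83 pos [433.6   1.3 144.6] F [ 1.7 -0.4 -0.5] w 74.9 q6 -0.1
shift cm [ -0.55 -39.89  -0.81] len 39.9 turn [-0.052 -0.002 -0.001]
```

Call:
servo_tool:
  plan:
    - [[-0.5,-4,0,0,0,0,8.78],[-0.5,-8,0,0,0,0,8.78],[-0.5,-12,-0.2,0,0,0,8.78],[-0.5,-16,-0.4,-0.01,0,0,8.78],[-0.5,-20,-0.6,-0.02,0,0,8.78],[-0.5,-24,-0.8,-0.03,0,0,8.78],[-0.5,-28,-0.8,-0.04,0,0,8.78],[-0.5,-32,-0.8,-0.05,0,0,8.78]]

```text
t: 14.5
ee_pos: [450.9, -321.0, 148.8]
orientation: [-0.1, 1.568, 0.101]
ft_force: [1.0, 0.5, 0.1]
width: 88.3
```

Call:
servo_tool:
  plan:
    - [[0,-2.5,0,0,0,0,8.78],[0,-5,0,0,0,0,8.78],[0,-6.5,0,0,0,0,8.78],[0,-6.9,0,0,0,0,8.78],[0,-6.9,0,0,0,0,8.78],[0,-6.9,0,0,0,0,8.78]]

```text
t: 15.0
ee_pos: [459.9, -386.2, 148.4]
orientation: [-0.1, 1.569, 0.102]
ft_force: [-0.5, 0.8, -0.2]
width: 87.4
```

```bash
cat > look.py <<'E'
from h import *
import sys
s=snap('side',sys.argv[1]);t=snap('top',sys.argv[1]+'t')
x,y=map(int,sys.argv[2:4]);crop(s,x,y,160,120,5,sys.argv[1]+'c')
for n,im in(("top",t),("side",s)):
    m=cv2.inRange(cv2.cvtColor(im,cv2.COLOR_BGR2HSV),(8,80,150),(30,255,255))
    cs,_=cv2.findContours(m,cv2.RETR_EXTERNAL,cv2.CHAIN_APPROX_NONE)
    for c in cs:
        a=cv2.contourArea(c)
        if 150<a<900:
            r=cv2.minAreaRect(ray(n,c[:,0,:],18)[:,:2].astype(np.float32))
            if r[0][0]>250: print(n,a,np.round(c[:,0].mean(0)),np.round(r[0],1),np.round(r[1],1),round(r[2],1))
E
python3 look.py s8 120 220; python3 -c "
from h import *
go(457,-397,18,7.5)"
```

```text
top 463.0 [386. 215.] [ 471.6 -237. ] [82.5 50.3] 50.1
side 243.0 [539. 431.] [975.5 170.1] [220.6   6.8] 0.0
side 219.0 [234. 325.] [ 505.4 -280.8] [35.3 73.7] 1.0
side 156.0 [205. 255.] [ 277.  -287.1] [34.7 78.1] 57.4
jaw now 7.4 t 15.1 pos [ 460.1 -385.9  148.6] F [ 0.6  0.3 -0.2] w 87.7 q6 -0.85
shift cm [13.06 -1.08 -0.44] len 13.1 turn [-0.002 -0.001 -0.001]
```

View pics/s8.png

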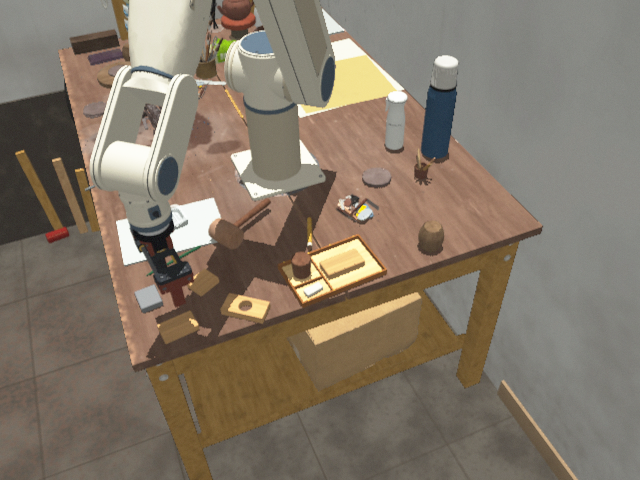

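Call:
servo_tool:
  plan:
    - [[1,-0.8,-0.3,0,0,0,8.78],[3,-1.1,-0.4,0,0,0,8.78],[6,-1.1,-0.4,0,0,0,8.78],[9,-1.1,-0.4,0,0,0,8.78],[11.5,-1.1,-0.4,0,0,0,8.78],[12.8,-1.1,-0.4,0,0,0,8.78],[13.1,-1.1,-0.4,0,0,0,8.78],[13.1,-1.1,-0.4,0,0,0,8.78]]

```text
t: 15.77
ee_pos: [457.4, -398.4, 16.9]
orientation: [-0.1, 1.57, 0.102]
ft_force: [0.1, 0.5, 0.5]
width: 87.7
```

```bash
python3 -c "
from h import *
go(457,-397,17,7.5)
s=snap('side','s9');crop(s,100,220,160,120,5,'s9c')"
```

```text
jaw now 7.4 t 15.77 pos [ 457.4 -398.4   16.9] F [0.1 0.5 0.5] w 87.7 q6 -0.86
shift cm [-0.01  0.14 -0.02] len 0.1 turn [-0.002 -0.001 -0.001]
```

View pics/s9c.png

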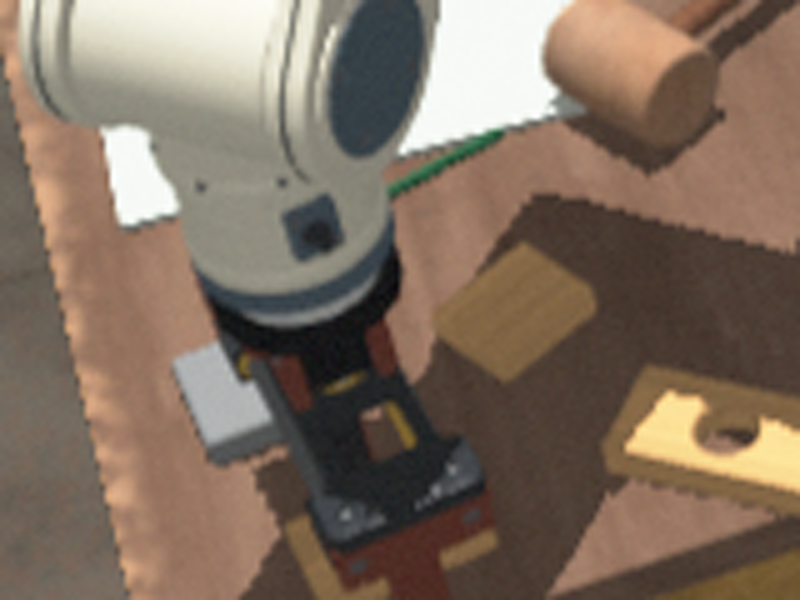

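Call:
servo_tool:
  plan:
    - [[0,0.1,0,0,0,0,6],[0,0.1,0,0,0,0,4.5],[0,0.1,0,0,0,0,4],[0,0.1,0,0,0,0,4],[0,0.1,0,0,0,0,4],[0,0.1,0,0,0,0,4],[0,0.1,0,0,0,0,4],[0,0.1,0,0,0,0,4]]

```text
t: 16.48
ee_pos: [457.7, -398.0, 18.0]
orientation: [-0.101, 1.568, 0.1]
ft_force: [-0.8, 0.2, 3.5]
width: 49.4
```

Call:
servo_tool:
  plan:
    - [[-0.5,0,0,0,0,0,4],[-2,0,0,0,0,0,4],[-4.5,0,0,0,0,0,4],[-7.5,0,0,0,0,0,4],[-10.5,0,0,0,0,0,4],[-12.5,0,0,0,0,0,4],[-13,0,0,0,0,0,4],[-13,0,0,0,0,0,4]]

```text
t: 17.15
ee_pos: [458.3, -398.5, 149.3]
orientation: [-0.102, 1.566, 0.099]
ft_force: [-0.4, 0.2, -1.0]
width: 49.3
```

```bash
python3 look.py s10 100 200; python3 -c "
from h import *
p=tray(0,53);print(p)
go(*p,150,4.1)"
```

```text
top 508.5 [387. 216.] [ 468.9 -240.5] [91.2 50.2] 50.7
side 237.0 [539. 431.] [975.9 170.1] [221.3   6.8] 0.0
side 303.5 [232. 326.] [ 501.6 -288.1] [89.  43.7] 89.7
side 253.5 [190. 269.] [ 305.6 -327.1] [ 37.8 109.9] 76.4
[431.38729617  35.16268334]
jaw now 7.3 t 17.25 pos [ 457.  -397.3  146.6] F [-0.4  0.5  0.1] w 49.8 q6 -0.86
shift cm [-0.29 43.22  2.98] len 43.3 turn [ 0.056 -0.001 -0.001]
```

View pics/s10c.png

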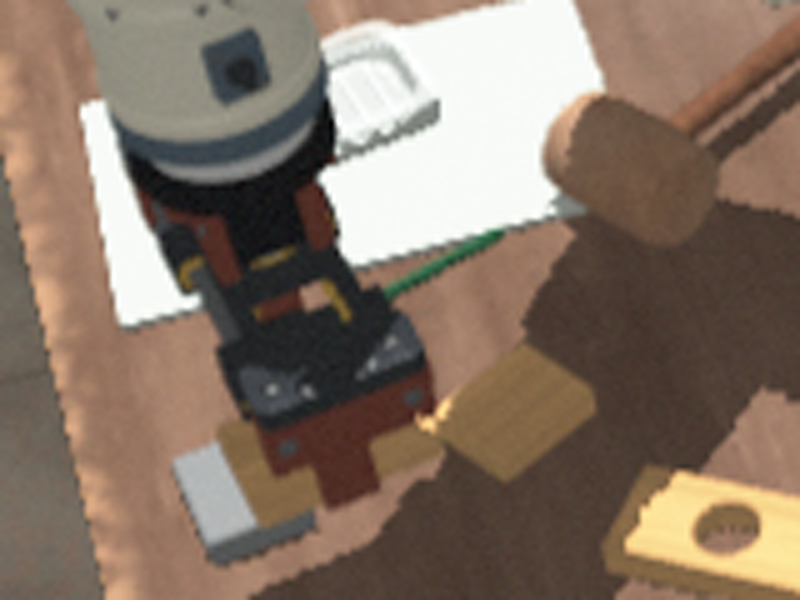

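View pics/s10t.png

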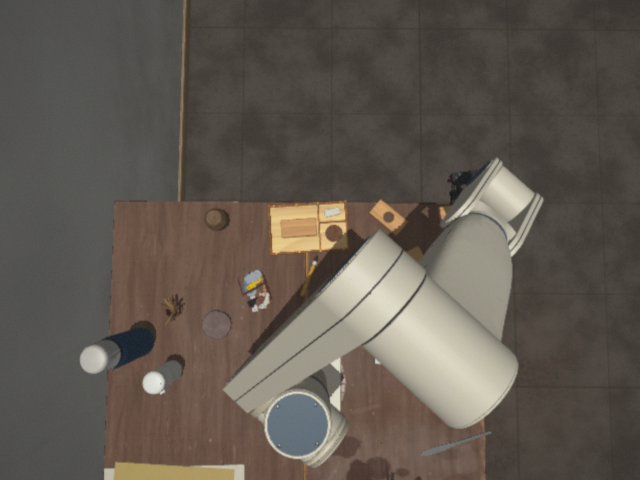

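Run:
```python
from h import *
t=cv2.imread("pics/s10t.png");crop(t,260,195,95,65,8,"t10c")
s=cv2.imread("pics/s10.png");crop(s,270,230,125,75,6,"s10d")
```

```text
(no output)
```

View pics/t10c.png

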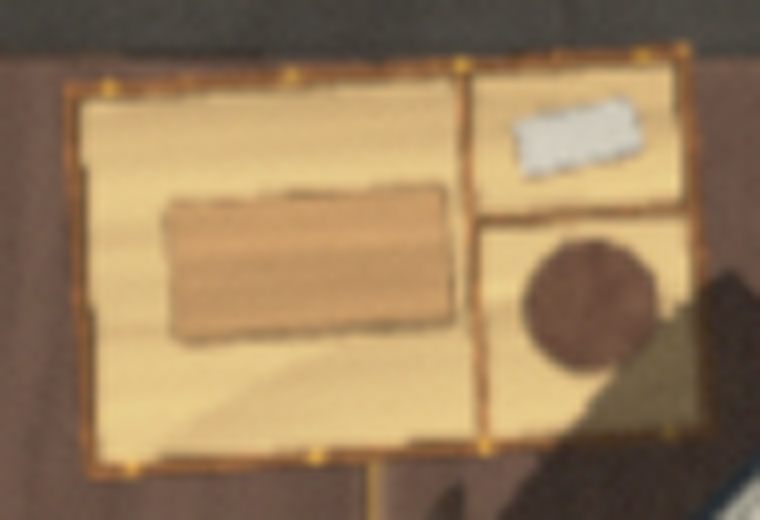

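View pics/s10d.png

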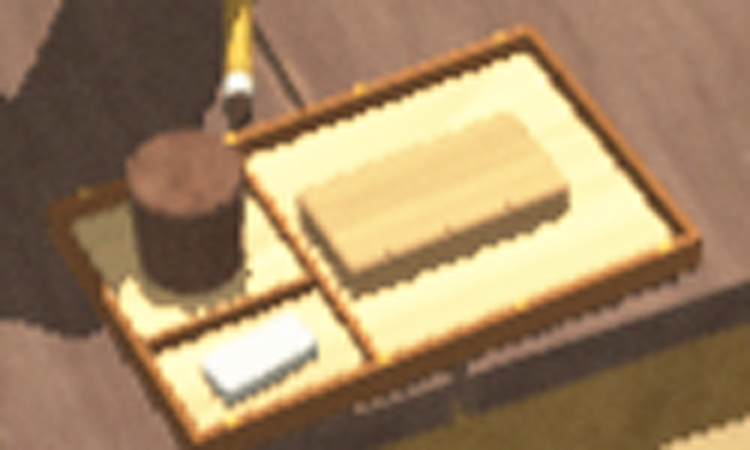

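```bash
cat >> h.py <<'E'
def totray(P):
    c,s=np.cos(YAW),np.sin(YAW);return (np.asarray(P)[:,:2]-TR)@np.array([[c,-s],[s,c]])
E
python3 - <<'E'
from h import *
px=lambda c:(np.array(c)+.5)/8-.5+[260,195]
w=ray("top",px([[165,205],[445,187],[455,322],[175,340]]),24);q=totray(w);print(q.round(1),q.mean(0),w.mean(0))
d=w[0]-w[1];print(np.degrees(np.arctan2(d[1],d[0])))
print(totray(ray("top",px([[590,305]]),58)))
E
```

```text
[[ 23.5  77.6]
 [ 23.4 -21.3]
 [-24.5 -21.7]
 [-24.4  76.9]] [-0.52614771 27.87306184] [432.6700885   10.06299616  24.        ]
94.07025037379583
[[-24.65258147 -67.69427657]]
```

Call:
servo_tool:
  plan:
    - [[0,1.5,0.1,0,0,0,4],[0,4,0.3,0,0,0,4],[0,7.5,0.5,0.01,0,0,4],[0,11,0.8,0.02,0,0,4],[0,14.5,1,0.02,0,0,4],[0,18,1.2,0.03,0,0,4],[0,21.5,1.5,0.04,0,0,4],[0,25,1.7,0.05,0,0,4]]

```text
t: 17.92
ee_pos: [440.6, -145.1, 146.2]
orientation: [-0.06, 1.573, 0.062]
ft_force: [0.6, -0.2, -1.4]
width: 49.9
```

Call:
servo_tool:
  plan:
    - [[0,3.5,0.2,0,0,0,4],[0,7,0.3,0,0,0,4],[0,10.5,0.5,0,0,0,4],[0,13.5,0.7,0,0,0,4],[0,15.5,0.9,0,0,0,4],[0,17,1.1,0,0,0,4],[0,17.5,1.1,0,0,0,4],[0,17.5,1.1,0,0,0,4]]

```text
t: 18.58
ee_pos: [438.4, 28.8, 146.7]
orientation: [-0.063, 1.572, 0.063]
ft_force: [0.0, 0.4, -0.2]
width: 49.7
```

```bash
python3 -c "
from h import *
p=tray(0,53);print(p)
go(*p,42.5,4.1)"
```

```text
[431.38729617  35.16268334]
jaw now 4.6 t 18.58 pos [438.4  28.8 146.7] F [ 0.   0.4 -0.2] w 49.7 q6 -0.04
shift cm [10.42  0.69 -0.62] len 10.5 turn [ 0.009 -0.003 -0.   ]
```

Call:
servo_tool:
  plan:
    - [[0.5,0.5,-0.4,0.01,0,0,4],[2,0.7,-0.6,0.01,0,0,4],[4,0.7,-0.6,0.01,0,0,4],[6,0.7,-0.6,0.01,0,0,4],[8,0.7,-0.6,0.01,0,0,4],[8.5,0.7,-0.6,0.01,0,0,4],[8.5,0.7,-0.6,0.01,0,0,4],[8.5,0.7,-0.6,0.01,0,0,4]]

```text
t: 19.25
ee_pos: [433.0, 33.6, 62.6]
orientation: [-0.052, 1.571, 0.052]
ft_force: [0.3, 1.1, -0.9]
width: 49.8
```

```bash
python3 -c "
from h import *
p=tray(0,53);print(p)
go(*p,42,4.1)
s=snap('side','s11');crop(s,250,190,160,120,5,'s11c')"
```

```text
[431.38729617  35.16268334]
jaw now 3.8 t 19.25 pos [433.   33.6  62.6] F [ 0.3  1.1 -0.9] w 49.8 q6 -0.02
shift cm [ 2.07  0.16 -0.15] len 2.1 turn [-0.005 -0.001 -0.   ]
```

View pics/s11c.png

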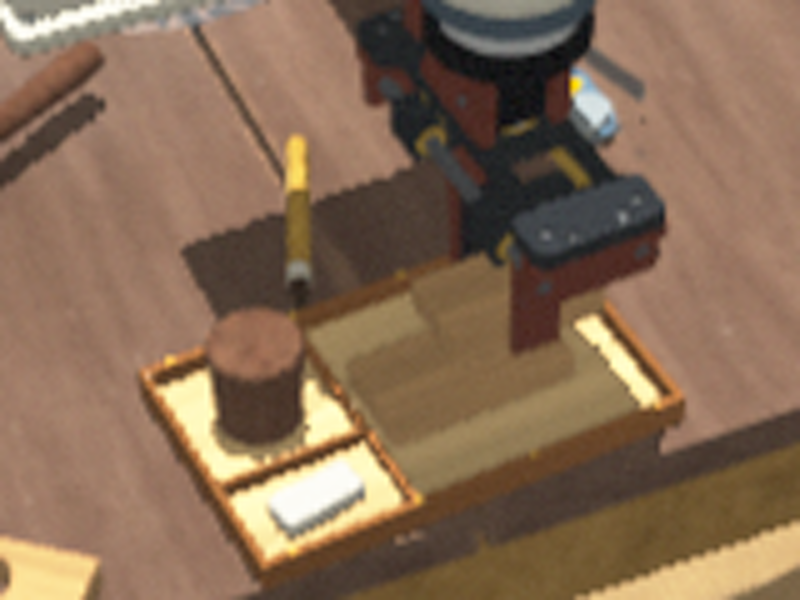

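Call:
servo_tool:
  plan:
    - [[0.3,0.1,-0.1,0,0,0,4],[0.8,0.1,-0.1,0,0,0,4],[1.3,0.1,-0.1,0,0,0,4],[1.7,0.1,-0.1,0,0,0,4],[2,0.1,-0.1,0,0,0,4],[2.1,0.1,-0.1,0,0,0,4],[2.1,0.1,-0.1,0,0,0,4],[2.1,0.1,-0.1,0,0,0,4]]

```text
t: 19.97
ee_pos: [432.1, 35.1, 41.9]
orientation: [-0.053, 1.571, 0.053]
ft_force: [-1.8, -0.3, 8.4]
width: 50.3
```

```bash
python3 -c "
from h import *
p=tray(0,53);print(p)
go(*p,41.5,4.1)"
```

```text
[431.38729617  35.16268334]
jaw now 3.9 t 19.97 pos [432.1  35.1  41.9] F [-1.8 -0.3  8.4] w 50.3 q6 -0.01
shift cm [ 0.04  0.02 -0.07] len 0.1 turn [-0.003 -0.    -0.   ]
```

Touching (8 N). Release.

Call:
servo_tool:
  plan:
    - [[0,0,0,0,0,0,5.4],[0,0,0,0,0,0,6.2],[0,0,0,0,0,0,6.5],[0,0,0,0,0,0,6.5],[-2,0,0,0,0,0,6.5],[-5,0,0,0,0,0,6.5],[-8,0,0,0,0,0,8],[-11,-1,0,-0.03,0,0,8.78]]

```text
t: 20.63
ee_pos: [432.4, 25.7, 152.6]
orientation: [-0.077, 1.571, 0.078]
ft_force: [1.1, -0.7, -0.4]
width: 75.0
```

```bash
python3 -c "
from h import *
go(349,-313,150,26.7)"
```

```text
jaw now 5.7 t 20.63 pos [432.4  25.7 152.6] F [ 1.1 -0.7 -0.4] w 75.0 q6 -0.07
shift cm [  0.26 -32.88 -11.64] len 34.9 turn [-0.367 -0.001 -0.001]
```

Call:
servo_tool:
  plan:
    - [[0,-3.5,-0.5,-0.04,0,0,8.78],[0,-7.2,-1.5,-0.08,0,0,8.78],[0,-11,-3,-0.12,0,0,8.78],[0,-14.8,-4.5,-0.17,0,0,8.78],[0,-18.6,-6,-0.22,0,0,8.78],[0,-22.4,-7.5,-0.27,0,0,8.78],[0,-26,-9,-0.32,0,0,8.78],[0,-29,-10.3,-0.36,0,0,8.78]]

```text
t: 21.3
ee_pos: [357.8, -276.0, 151.7]
orientation: [-0.361, 1.54, 0.36]
ft_force: [0.4, -0.0, -1.4]
width: 87.9
```

```bash
python3 -c "
from h import *
go(349,-313,140,26.7)
t=snap('top','t12');crop(t,260,195,95,65,8,'t12c')"
```

```text
jaw now 26.3 t 21.3 pos [ 357.8 -276.   151.7] F [ 0.4 -0.  -1.4] w 87.9 q6 -1.14
shift cm [ 1.18 -2.92 -2.43] len 4.0 turn [-0.006  0.     0.001]
```

View pics/t12c.png

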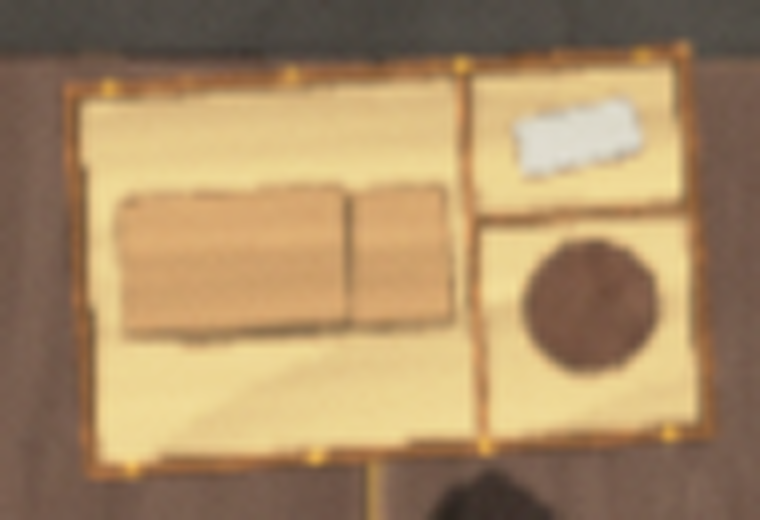

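Run:
```python
from h import *
px=lambda c:(np.array(c)+.5)/8-.5+[260,195]
w=ray("top",px([[118,198],[345,188],[351,321],[124,331]]),42);q=totray(w);print(q.round(1),q.mean(0))
t=cv2.imread("pics/t12.png");m=cv2.inRange(cv2.cvtColor(t,cv2.COLOR_BGR2HSV),(8,80,150),(30,255,255))
cs,_=cv2.findContours(m,cv2.RETR_EXTERNAL,cv2.CHAIN_APPROX_NONE)
for c in cs:
    if 150<cv2.contourArea(c)<900: print(np.round(c[:,0].mean(0)),cv2.minAreaRect(ray("top",c[:,0,:],18)[:,:2].astype(np.float32)))
```

```text
[[ 24.8  92.7]
 [ 23.1  13.7]
 [-23.4  14.6]
 [-21.7  93.4]] [ 0.71983622 53.60576931]
[383. 211.] ((478.1074523925781, -229.65628051757812), (64.04500579833984, 51.48845291137695), 51.28884506225586)
```

Call:
servo_tool:
  plan:
    - [[0,-1.5,-1.2,0,0,0,8.78],[0.5,-2.9,-2.4,0,0,0,8.78],[1,-2.9,-2.4,0,0,0,8.78],[3,-2.9,-2.4,0,0,0,8.78],[5.5,-2.9,-2.4,0,0,0,8.78],[7,-2.9,-2.4,0,0,0,8.78],[7,-2.9,-2.4,0,0,0,8.78],[7,-2.9,-2.4,0,0,0,8.78]]

```text
t: 22.02
ee_pos: [349.7, -309.1, 81.0]
orientation: [-0.358, 1.542, 0.361]
ft_force: [-0.4, -0.5, 0.8]
width: 87.5
```

```bash
python3 -c "
from h import *
go(349,-313,17,26.7)
s=snap('side','s13');crop(s,120,200,160,120,5,'s13c')"
```

```text
jaw now 26.3 t 22.02 pos [ 349.7 -309.1   81. ] F [-0.4 -0.5  0.8] w 87.5 q6 -1.21
shift cm [ 6.4  -0.33 -0.23] len 6.4 turn [-0.008 -0.001 -0.003]
```

View pics/s13c.png

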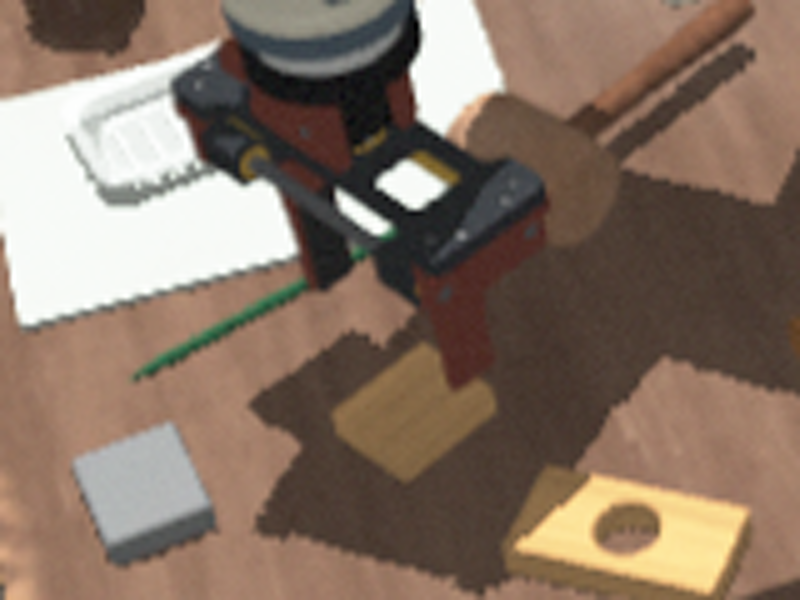

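```bash
python3 -c "
from h import *
print(ray('side',[[147,275],[181,257],[200,247]],5)-[4,0,0])
a=np.radians(26.5);d=np.array([np.cos(a),np.sin(a)])
for s in(-58,-44): print(np.array([349,-313])+s*d)
print(ray('side',[[232,234]],25))
"
```

```text
[[ 266.47187    -428.47674222    5.        ]
 [ 240.38208355 -339.2163284     5.        ]
 [ 225.36186395 -287.18012456    5.        ]]
[ 297.09380703 -338.87947316]
[ 309.62288809 -332.63270378]
[[ 238.0933545  -203.68712876   25.        ]]
```

Clear. Descend and grip.

Call:
servo_tool:
  plan:
    - [[0.5,-0.3,-0.2,0,0,0,8.78],[2,-0.3,-0.2,0,0,0,8.78],[4,-0.3,-0.2,0,0,0,8.78],[5.5,-0.3,-0.2,0,0,0,8.78],[6.2,-0.3,-0.2,0,0,0,8.78],[6.4,-0.3,-0.2,0,0,0,8.78],[6.4,-0.3,-0.2,0,0,0,8.78]]

```text
t: 22.65
ee_pos: [349.8, -314.0, 17.8]
orientation: [-0.359, 1.541, 0.359]
ft_force: [-0.6, -0.2, -0.1]
width: 87.8
```

Call:
servo_tool:
  plan:
    - [[0,0,0,0,0,0,6],[0,0,0,0,0,0,4.5],[0,0,0,0,0,0,4],[0,0,0,0,0,0,4],[0,0,0,0,0,0,4],[0,0,0,0,0,0,4],[0,0,0,0,0,0,4],[0,0,0,0,0,0,4]]

```text
t: 23.32
ee_pos: [349.8, -313.9, 17.9]
orientation: [-0.359, 1.541, 0.359]
ft_force: [0.3, 0.8, 4.3]
width: 49.8
```

Call:
servo_tool:
  plan:
    - [[-0.5,0,0,0,0,0,4],[-2,0,0,0,0,0,4],[-4.5,0,0,0,0,0,4],[-7.5,0,0,0,0,0,4],[-10.5,0,0,0.05,0,0,4],[-12.5,0,0,0.1,0,0,4],[-13,0,0,0.15,0,0,4],[-13,0,0,0.2,0,0,4]]

```text
t: 23.98
ee_pos: [350.5, -314.6, 150.0]
orientation: [-0.203, 1.559, 0.198]
ft_force: [-0.5, 0.2, -1.0]
width: 50.0
```

```bash
python3 -c "
from h import *
p=tray(0,28);print(p)
go(*p,150,4.1)"
```

```text
[433.18574137  10.22745535]
jaw now 14.6 t 23.98 pos [ 350.5 -314.6  150. ] F [-0.5  0.2 -1. ] w 50.0 q6 -1.01
shift cm [-0.07 29.34 16.22] len 33.5 turn [0.184 0.002 0.003]
```

Call:
servo_tool:
  plan:
    - [[0,1.2,0.6,0,0,0,4],[0,4,2.2,0.02,0,0,4],[0,7.2,4,0.05,0,0,4],[0,10.5,5.8,0.08,0,0,4],[0,13.8,7.6,0.11,0,0,4],[0,17.1,9.4,0.14,0,0,4],[0,20.4,11.2,0.16,0,0,4],[0,23.5,13,0.18,0,0,4]]

```text
t: 24.65
ee_pos: [414.3, -50.7, 147.4]
orientation: [-0.061, 1.571, 0.062]
ft_force: [0.9, -0.1, -1.4]
width: 49.6
```

```bash
python3 -c "
from h import *
p=tray(0,28);print(p)
go(*p,150,4.1)"
```

```text
[433.18574137  10.22745535]
jaw now 4.5 t 24.65 pos [414.3 -50.7 147.4] F [ 0.9 -0.1 -1.4] w 49.6 q6 -0.23
shift cm [-0.26  5.93  2.36] len 6.4 turn [ 0.007 -0.002 -0.   ]
```

Call:
servo_tool:
  plan:
    - [[0,2.5,1,0,0,0,4],[0,4.3,1.8,0,0,0,4],[0.5,5,2.1,0,0,0,4],[2,5,2.1,0,0,0,4],[4,5,2.1,0,0,0,4],[5,5,2.1,0,0,0,4],[5,5,2.1,0,0,0,4],[5,5,2.1,0,0,0,4]]

```text
t: 25.32
ee_pos: [431.3, -2.0, 97.0]
orientation: [-0.062, 1.573, 0.062]
ft_force: [0.2, 0.2, -0.7]
width: 49.7
```

```bash
python3 -c "
from h import *
p=tray(0,28);print(p)
go(*p,60.3,4.1)
s=snap('side','s14');crop(s,250,190,160,120,5,'s14c')"
```

```text
[433.18574137  10.22745535]
jaw now 4.5 t 25.32 pos [431.3  -2.   97. ] F [ 0.2  0.2 -0.7] w 49.7 q6 -0.11
shift cm [3.67 1.2  0.3 ] len 3.9 turn [ 0.007 -0.003 -0.   ]
```

View pics/s14c.png

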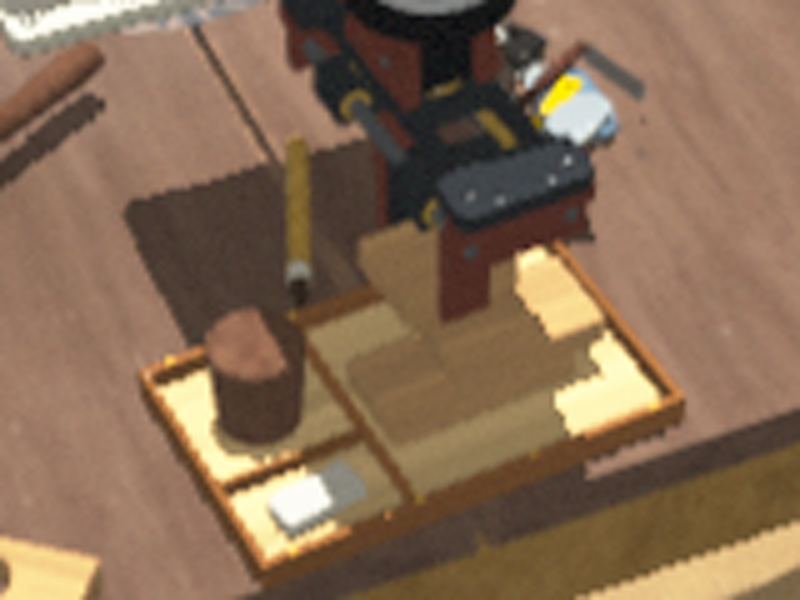

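Call:
servo_tool:
  plan:
    - [[0,0.7,0.2,0,0,0,4],[0.5,1.2,0.3,0,0,0,4],[1.2,1.2,0.3,0,0,0,4],[2,1.2,0.3,0,0,0,4],[2.8,1.2,0.3,0,0,0,4],[3.4,1.2,0.3,0,0,0,4],[3.6,1.2,0.3,0,0,0,4],[3.6,1.2,0.3,0,0,0,4]]

```text
t: 26.03
ee_pos: [433.9, 10.1, 60.8]
orientation: [-0.061, 1.572, 0.061]
ft_force: [-0.5, 0.9, -0.3]
width: 50.0
```

```bash
python3 -c "
from h import *
p=tray(0,28);print(p)
go(*p,60,4.1)"
```

```text
[433.18574137  10.22745535]
jaw now 4.5 t 26.03 pos [433.9  10.1  60.8] F [-0.5  0.9 -0.3] w 50.0 q6 -0.08
shift cm [ 0.08  0.01 -0.07] len 0.1 turn [ 0.006 -0.002 -0.   ]
```

Lower 1 mm until a light touch, then release.

Call:
servo_tool:
  plan:
    - [[0.05,0,0,0,0,0,4],[0.1,0,0,0,0,0,4],[0.1,0,0,0,0,0,4],[0.1,0,0,0,0,0,4]]

```text
t: 26.37
ee_pos: [434.7, 10.2, 60.9]
orientation: [-0.061, 1.569, 0.061]
ft_force: [0.0, -1.2, -0.3]
width: 49.9
```

Call:
servo_tool:
  plan:
    - [[0,0,0,0,0,0,5.3],[0,0,0,0,0,0,6],[0,0,0,0,0,0,6.5],[0,0,0,0,0,0,6.5],[-2,0,0,0,0,0,6.5],[-5,0,0,0,0,0,6.5],[-8,0,0,0,0,0,8],[-11,-1,0,0,0,0,8.78]]

```text
t: 27.03
ee_pos: [434.6, 0.9, 171.7]
orientation: [-0.062, 1.571, 0.062]
ft_force: [-0.3, -0.3, -0.0]
width: 74.8
```

Call:
servo_tool:
  plan:
    - [[0,-3.5,0,0,0,0,8.78],[0,-7,0,0,0,0,8.78],[0,-10.5,0,0,0,0,8.78],[0,-14,0,0,0,0,8.78],[0,-17.5,0,0,0,0,8.78],[0,-21,0,0,0,0,8.78],[0,-23,0,0,0,0,8.78],[0,-24,0,0,0,0,8.78]]

```text
t: 27.7
ee_pos: [454.1, -241.6, 170.8]
orientation: [-0.06, 1.569, 0.059]
ft_force: [0.1, -0.1, -0.1]
width: 87.7
```

```bash
python3 -c "
from h import *
t=snap('top','t15');crop(t,260,195,95,65,8,'t15c')
s=snap('side','s15');crop(s,270,225,125,80,6,'s15c')"
```

```text
(no output)
```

View pics/t15c.png

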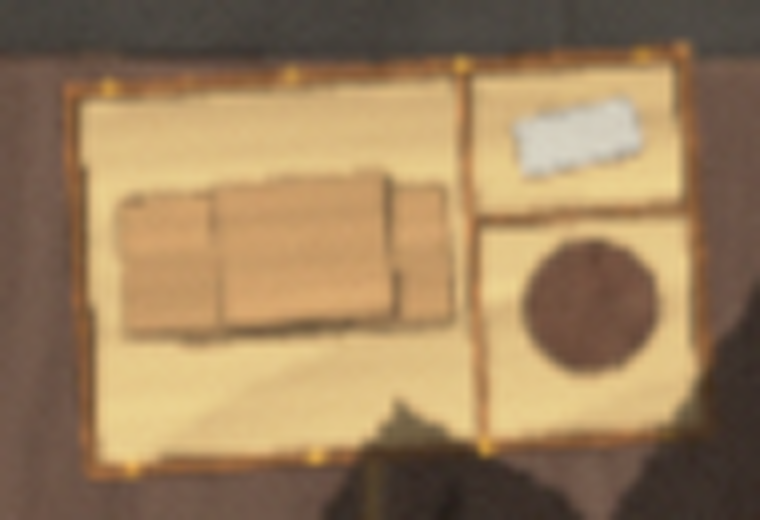

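View pics/s15c.png

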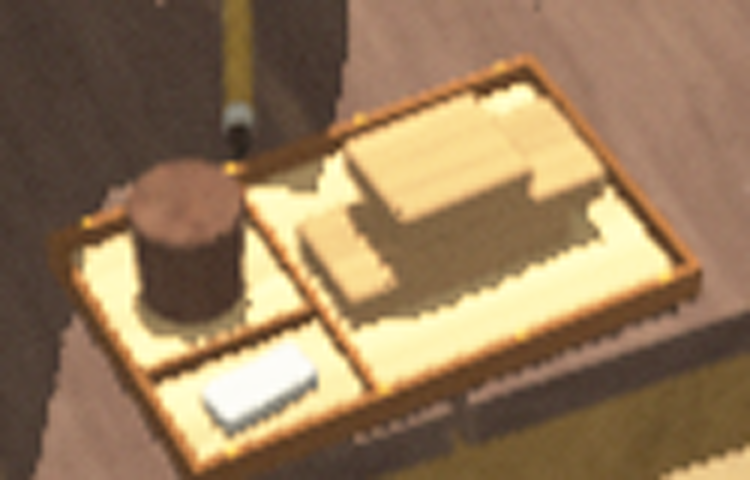

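View pics/t15.png

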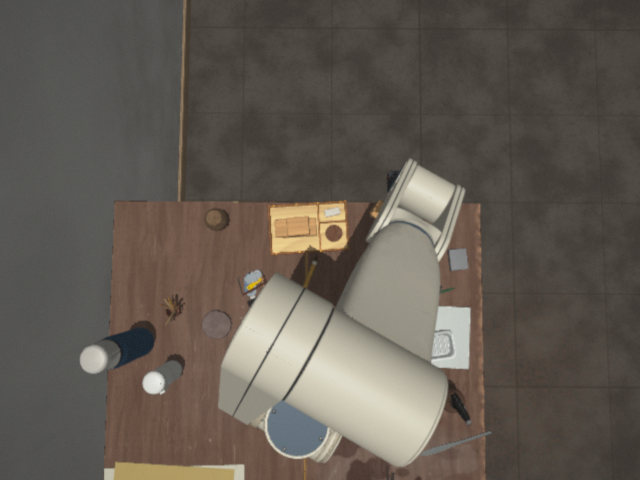

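Run:
```python
from h import *
px=lambda c:(np.array(c)+.5)/8-.5+[260,195]
w=ray("top",px([[213,186],[387,174],[394,313],[221,326]]),60);q=totray(w);print("short",q.round(1),q.mean(0))
mid=ray("top",px([[118,198],[124,331]]),42);print("mid far end",totray(mid))
lo=ray("top",px([[445,187],[455,322]]),24);print("long near end",totray(lo))
print("former",totray(ray("top",px([[591,305]]),58)))
# side check
ps=lambda c:(np.array(c)+.5)/6-.5+[270,225]
w=ray("side",ps([[345,150],[478,98],[533,168],[402,221]]),60)-[3.9,0,0];q=totray(w);print("short side",q.round(1),q.mean(0))
```

```text
short [[ 24.6  58.7]
 [ 24.8  -1.2]
 [-23.2  -0.4]
 [-23.7  58.9]] [ 0.61232205 29.00917657]
mid far end [[ 24.80102977  92.71016507]
 [-21.67709577  93.39841904]]
long near end [[ 23.37295323 -21.33294061]
 [-24.53149689 -21.6755333 ]]
former [[-24.67507115 -68.03652259]]
short side [[-20.4  -1.4]
 [-21.3  58.6]
 [ 23.2  58.7]
 [ 24.3   0.3]] [ 1.4477528  29.02823699]
```

Run:
```python
from h import *
a=cv2.imread("pics/side0.png");b=cv2.imread("pics/s15.png")
cv2.imwrite("pics/cmp.png",np.hstack([np.vstack([cv2.resize(i[280:330,205:285],None,fx=4.5,fy=4.5),cv2.resize(i[205:265,400:480],None,fx=4.5,fy=4.5)]) for i in(a,b)]))
print(ctrl.get_obs()["t"])
```

```text
27.8
```

View pics/cmp.png

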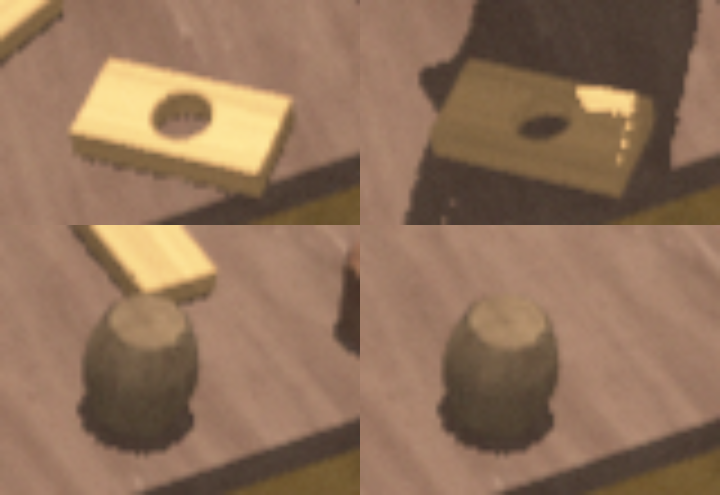

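Look-alikes have not moved; the gripper is open and clear at z = 171 mm. Handing in.

```bash
python3 -c "
from h import *
print(ctrl.close_job())"
```

```text
the job is handed in; nothing more can be done
None
```

I put the straight former in the square pocket and stacked the three blocks stepped in the bay. I handed the job in at about 28 s of the 96 s allowed; `close_job` reports no verdict.

Last checks, in the tray's frame from the top camera:

| Part | x (mm) | y (mm) | Check |
|---|---|---|---|
| Long block | -0.5 | 27.9 | about 6 mm clear of the divider |
| Middle block | 0.7 | 53.6 | overhangs the long block by about 16 mm |
| Short block | 0.6 | 29.0 | overhangs the middle block back by about 15 mm |
| Straight former | -25 | -68 | standing upright in the pocket |

- **Look-alikes:** in the side view, the block with the hole and the barrel-shaped former are where they started.
- **Gripper:** it was open and well clear of everything at the end, with the TCP at z = 171 mm.
- **Disagreement:** the side camera read about 3 to 4 mm higher in x than the top camera. The fingertips showed the same error at a known arm position, so I used the top camera's values. With that offset taken off, the side view put the short block at (1.4, 29.0).
- **Not confirmed:** the last 1 mm lowering of the short block showed no contact force before release, so it may have dropped about 1 mm. The pictures afterwards show it flat.

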